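Put the unopened vials back in their drug bins

ROBOT

A 6-joint arm with a two-finger parallel gripper is mounted at the origin on the work surface. World frame = base frame: x ahead of the robot, y to its left, z up, the work surface at z = 0. Lengths are in m, angles in rad, forces in N, time in s.
With the tool pointing down it reaches from about 0.325 to 0.75 m from the base axis. Payload 7.6 kg.
Tool frame: the origin (TCP) lies on the mounting face of the last link; the fingertips stand 173 mm ahead of it and the grasp point (between the pads) lies 155 mm ahead of it (robot.grip_point_offset is the z of the grasp point in the tool frame, in m); z points along the fingers, y is the direction in which the jaws open and shut (so a half turn about z gives the same grasp; the last joint's range is limited). The gripper opens to 85 mm and grips with 20 to 120 N. Pads are 22 mm wide; open, the fingers measure 114 mm over their backs; the gripper's body (76 mm by 85 mm) begins 54 mm behind the grasp point. The pads swing forward as they close: fully open they stand 13 mm farther back than shut.
Start: joints at [1.115, 0.052, 1.401, -0, 1.689, -0.07], TCP at [0.198, 0.486, 0.405] pointing down, gripper open.
Joint ranges: [-2.9, 2.9], [-0.91, 2.17], [0.12, 2.37], [-1.06, 4.2], [0.26, 2.73], [-2.93, 2.93]. Speed limits (rad/s): [2.57, 2.57, 3.01, 3.14, 3.14, 3.14].

INTERFACE

Orientations are given as a unit quaternion [w, x, y, z].
In Python, from plant import robot gives the robot as it stands.
- The arm moves only by the tool send_rows, never from a script. Its argument "series" is a list of rows, each an object of numbers: "x", "y", "z": the shift along the tool's x, y, z in mm; "ax", "ay", "az": the turn, a rotation vector about the tool's x, y, z in units of 5 degrees (1.0 is 5 degrees); "claw": the closure, from 0 (fully open) to 1 (shut). In form: [{"x": .., "y": .., "z": .., "ax": .., "ay": .., "az": .., "claw": ..}, ...]. A call has 1 to 8 rows; each row is the pose to reach, as a shift and turn from the pose measured when the call began, along the tool's axes at that moment; what a row does not reach only later rows make up. A row lasts 1/8 s, in which the tool goes at most 62.5 mm and 10.7 degrees, less where a joint would pass 70% of its speed; a pose out of reach is approached as far as the arm can. A call with a gripper value outside its range is refused whole. The fingers move at their own pace and stop on an object; the grip force is fixed at half the most. Time passes only in rows, so rows that repeat a pose let the fingers close. It gives the time, the measured TCP pose, the force and the opening at its end, in the units of the state.
- robot.state(): the state, without advancing time (a new reading comes with each control period).
- robot.capture(name): name is "scene" or "top" or "wrist"; returns a dict with "image" (480x640x3 uint8, red, green, blue), "mtx" (3x3 intrinsics, pixels), "rvec" (rotation vector, rad) and "tvec" (3), from world to camera coordinates, as OpenCV has them. Camera axes: x right, y down, z forward; pixel columns grow to the right and rows downward; lengths in m; the calibration is good to about 2 mm. A picture is of the moment at which its call begins. There is no depth.
- robot.finish_job(): hands the job in, once; it reports no verdict.
Trained networks look in a picture, given as the dict that the camera call returned (one of the last four; its "shot" number tells which), for a name from the list of things; names that differ only in an ending like _2 or _b are one class to them, and where a whole thing is asked for, a point or a joint stands for the part that bears it (a point fixed in the world has none). Each returns a list of dicts, best first, with "conf" (0 to 1); they miss things now and then, are a little off and sometimes report something else, mostly with a low value. They report only what shows in the picture. A call takes as long as a camera call.
- robot.find_in(query, picture): "rect" ([centre column, centre row, width, height] in pixels, round what is visible of it).
- robot.tip_of(query, picture): "xy" ([column, row] in pixels: a listed point, or the origin of a listed thing).
The state is a dict: "time_s": time; "joints": joint angles; "qd": joint speeds; "tau": joint torques, N m; "eef_pos": TCP position; "eef_rot": TCP orientation; "force": force on the tool from outside, world axes, zero at the start; "torque": the same for the moment, N m; "grip_width": opening from 0.0 (shut) to 1.0 (fully open).
Only numpy, scipy, OpenCV 4.12 (cv2) and the standard library are available. Lean on these libraries where they do the work, as an engineer would, in place of code of your own. Each camera call takes 0.05 s, during which the arm holds its last target.

TASK

Put the four unopened vials back into stock: stand each one upright on the floor of the empty front pocket of the bin whose label has the colour of its flip-off cap, and set it down gently, without dropping it, as it is glass. Leave the two opened vials (bare grey stopper, no coloured cap) standing where they are; they are still in use.

Things in the scene. Friction and masses are not known exactly. Their poses are not given: they have to be found in the camera images.
- vial_red: Unopened injection vial with a red flip-off cap: clear glass, white label with a red band. Body diameter 30 mm and straight from the base up to 50 mm, then a shoulder to a closure 22 mm wide (cap 23 mm); 76 mm tall in all, about 70 g, loose, standing on the counter. Origin: centre of its underside; z points up through the cap.
- vial_yellow: Unopened injection vial with a yellow flip-off cap: amber glass, white label with a yellow band. Body diameter 30 mm and straight from the base up to 50 mm, then a shoulder to a closure 22 mm wide (cap 23 mm); 76 mm tall in all, about 70 g, loose, standing on the counter. Origin: centre of its underside; z points up through the cap.
- vial_green: Unopened injection vial with a green flip-off cap: clear glass, white label with a green band. Body diameter 40 mm and straight from the base up to 50 mm, then a shoulder to a closure 31 mm wide (cap 32 mm); 76 mm tall in all, about 110 g, loose, standing on the counter. Origin: centre of its underside; z points up through the cap.
- vial_blue: Unopened injection vial with a blue flip-off cap: amber glass, white label with a blue band. Body diameter 40 mm and straight from the base up to 50 mm, then a shoulder to a closure 31 mm wide (cap 32 mm); 76 mm tall in all, about 110 g, loose, standing on the counter. Origin: centre of its underside; z points up through the cap.
- opened_small: Opened vial still in use: no coloured cap, a bare dark grey stopper in an aluminium ring on top (clear glass, white label with a red band). Body diameter 30 mm, 73 mm tall, loose, standing on the counter. Origin: centre of its underside, z up.
- opened_large: Opened vial still in use: no coloured cap, a bare dark grey stopper in an aluminium ring on top (amber glass, white label with a blue band). Body diameter 40 mm, 73 mm tall, loose, standing on the counter. Origin: centre of its underside, z up.
- bin_red: White fixed drug bin, 75 mm wide (y), sloping red label in front, two red-striped cartons in its rear. Before them an empty pocket, inside 66 (x) by 70 mm (y): floor 3 mm, side and front walls 24 mm, rear wall 30 mm above the counter; cartons (x 38 to 83 mm) 45 mm high, bin's back 48 mm, label out to x = -57 mm. Origin: under the pocket's middle, at counter level; x from label to cartons.
- bin_yellow: White fixed drug bin, 75 mm wide (y), sloping yellow label in front, two yellow-striped cartons in its rear. Before them an empty pocket, inside 66 (x) by 70 mm (y): floor 3 mm, side and front walls 24 mm, rear wall 30 mm above the counter; cartons (x 38 to 83 mm) 45 mm high, bin's back 48 mm, label out to x = -57 mm. Origin: under the pocket's middle, at counter level; x from label to cartons.
- bin_green: White fixed drug bin, 75 mm wide (y), sloping green label in front, two green-striped cartons in its rear. Before them an empty pocket, inside 66 (x) by 70 mm (y): floor 3 mm, side and front walls 24 mm, rear wall 30 mm above the counter; cartons (x 38 to 83 mm) 45 mm high, bin's back 48 mm, label out to x = -57 mm. Origin: under the pocket's middle, at counter level; x from label to cartons.
- bin_blue: White fixed drug bin, 75 mm wide (y), sloping blue label in front, two blue-striped cartons in its rear. Before them an empty pocket, inside 66 (x) by 70 mm (y): floor 3 mm, side and front walls 24 mm, rear wall 30 mm above the counter; cartons (x 38 to 83 mm) 45 mm high, bin's back 48 mm, label out to x = -57 mm. Origin: under the pocket's middle, at counter level; x from label to cartons.

How it is judged:
By the outcome, as a careful person would: the job done as asked, in the order asked, and still so for the second after the job is handed in, with the robot touching nothing.
It also fails if it takes over 96 s, if anything falls off the work surface, if the arm or the gripper's body presses on something with over 40 N, if the wrist force passes 120 N, or if a joint passes its speed limit or range.

## Working session

There is one attempt and no reset: what is moved stays moved. The work goes in short steps, Python scripts to look and compute and a tool call to move; the robot and the scene stay as the last step left them, time stands still between calls to the robot, and variables do not carry over. Pictures are saved under pics/ and viewed, and the job is handed in when it is done.

Besides the shell and the picture viewer there is one more tool, called as a command line: name --argument value ..., lists and objects as JSON in quotes. send_rows: Moves the arm, as the interface text tells. Its arguments: {"type":"object","properties":{"series":{"type":"array"}},"required":["series"]}

```bash
ls; mkdir -p pics
cat > h.py <<'E'
from plant import robot
import numpy as np, cv2
def ray(cap,uv,z):
    R,_=cv2.Rodrigues(np.array(cap['rvec'],float)); t=np.array(cap['tvec'],float).reshape(3)
    K=np.array(cap['mtx'],float)
    d=R.T@np.linalg.solve(K,np.array([uv[0],uv[1],1.0])); c=-R.T@t
    return c+d*(z-c[2])/d[2]
def save(cap,n): cv2.imwrite(f'pics/{n}.png',cap['image'][:,:,::-1])
def rect(q,cap):
    r=robot.find_in(q,cap); return [(np.round(a['rect'],1).tolist(),round(a['conf'],2)) for a in r[:3]]
def tip(q,cap):
    r=robot.tip_of(q,cap); return [(np.round(a['xy'],1).tolist(),round(a['conf'],2)) for a in r[:3]]
V=['vial_red','vial_yellow','vial_green','vial_blue','opened_small','opened_large']
B=['bin_red','bin_yellow','bin_green','bin_blue']
E
python3 - <<'E'
from h import *
print(robot.state())
for n in ['top','scene']:
    c=robot.capture(n); save(c,n+'0')
    R,_=cv2.Rodrigues(np.array(c['rvec'],float)); print(n,'cam',-R.T@np.array(c['tvec']).reshape(3))
    for q in V+B:
        t=tip(q,c); print(q,[(x,np.round(ray(c,x[0],0)[:2],4).tolist()) for x in t], rect(q,c)[:2])
E
```

```text
pics
{'time_s': 0.0, 'joints': array([ 1.11471371e+00,  5.28720878e-02,  1.40174339e+00, -7.71763044e-06,
        1.68857895e+00, -7.02626920e-02]), 'qd': array([ 1.34031629e-03,  4.55245597e-04, -1.21096464e-03,  1.89642357e-03,
        8.93140083e-05, -3.41871532e-04]), 'tau': array([ 5.05325788e-04, -3.81653273e+01, -3.60198033e+01, -2.43358255e-05,
        5.92184340e-03, -6.29300345e-06]), 'eef_pos': array([0.19751879, 0.48640268, 0.40384429]), 'eef_rot': array([-2.04647175e-04,  1.91716065e-01,  9.81450105e-01, -7.74311633e-04]), 'force': array([0.36772758, 0.67529293, 0.43144232]), 'torque': array([ 0.02268229,  0.00932987, -0.0142114 ]), 'grip_width': 0.9988254221514205}
top cam [0.49306676 0.00902077 0.8008278 ]
vial_red [(([228.7, 255.2], 0.73), [0.5127, 0.1808])] [([226.9, 254.0, 25.7, 18.7], 0.83), ([473.5, 163.7, 59.0, 89.7], 0.69)]
vial_yellow [(([433.5, 258.3], 0.72), [0.5114, -0.1828])] [([276.2, 295.6, 23.8, 26.8], 0.64), ([442.2, 258.2, 26.9, 17.4], 0.58)]
vial_green [(([487.1, 290.3], 0.7), [0.4565, -0.2757])] [([490.4, 294.9, 35.7, 30.0], 0.81), ([373.8, 296.2, 29
[... 1412 characters left out ...]
ened_large [(([259.9, 248.8], 0.85), [0.4381, -0.0734]), (([243.7, 301.8], 0.21), [0.5129, -0.1862])] [([261.2, 240.9, 23.7, 39.8], 0.64)]
bin_red [(([337.6, 312.8], 0.97), [0.6608, -0.0797]), (([317.2, 210.8], 0.34), [0.4491, 0.0872])] [([348.4, 319.5, 83.1, 73.0], 0.86), ([315.8, 196.4, 22.6, 35.2], 0.67)]
bin_yellow [(([392.9, 258.7], 0.91), [0.6533, 0.0969]), (([243.4, 304.8], 0.72), [0.5177, -0.1913])] [([399.3, 259.6, 74.2, 50.3], 0.78), ([262.1, 240.8, 20.1, 37.4], 0.33)]
bin_green [(([435.4, 228.2], 0.8), [0.666, 0.2252])] [([447.4, 229.2, 75.5, 54.5], 0.97)]
bin_blue [(([271.7, 368.3], 0.7), [0.6557, -0.2485])] [([281.5, 375.2, 84.3, 81.0], 0.92), ([242.8, 292.1, 17.9, 31.9], 0.48)]
```

View pics/top0.png

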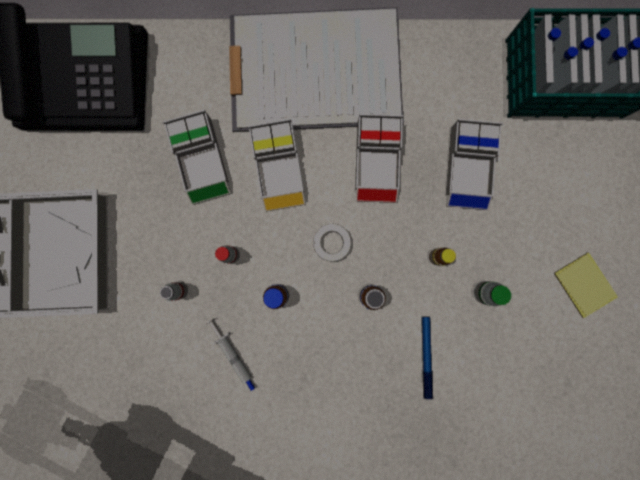

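View pics/scene0.png

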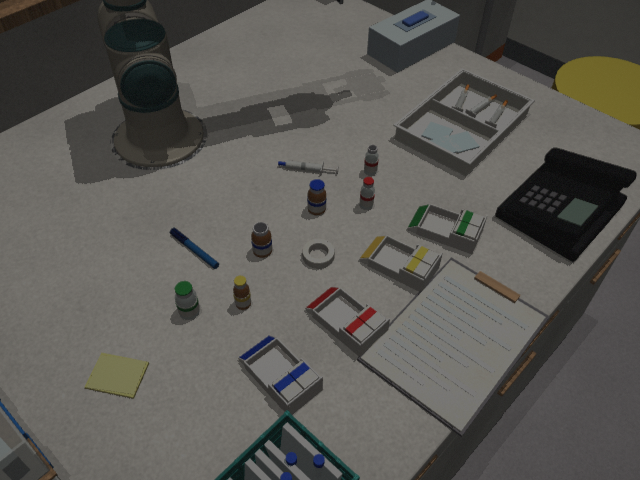

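Run:
```python
from h import *
t=robot.capture('top'); s=robot.capture('scene')
lo={'red':((0,120,60),(8,255,255)),'yellow':((22,120,60),(32,255,255)),'green':((50,100,40),(80,255,255)),'blue':((110,120,40),(128,255,255))}
for n,c in (('top',t),('scene',s)):
  hsv=cv2.cvtColor(c['image'],cv2.COLOR_RGB2HSV)
  for k,(a,b) in lo.items():
    m=cv2.inRange(hsv,a,b)
    N,L,st,ce=cv2.connectedComponentsWithStats(m)
    for i in range(1,N):
        if st[i,4]>40: print(n,k,st[i].tolist(),np.round(ce[i],1),np.round(ray(c,ce[i],.073)[:2],4))
im=t['image']
cr=cv2.resize(im[100:215,160:360],None,fx=4,fy=4,interpolation=cv2.INTER_CUBIC); cv2.imwrite('pics/b1.png',cr[:,:,::-1])
cr=cv2.resize(im[100:215,330:530],None,fx=4,fy=4,interpolation=cv2.INTER_CUBIC); cv2.imwrite('pics/b2.png',cr[:,:,::-1])
cr=cv2.resize(im[225:325,150:350],None,fx=4,fy=4,interpolation=cv2.INTER_CUBIC); cv2.imwrite('pics/v1.png',cr[:,:,::-1])
cr=cv2.resize(im[225:325,350:550],None,fx=4,fy=4,interpolation=cv2.INTER_CUBIC); cv2.imwrite('pics/v2.png',cr[:,:,::-1])
```

```text
top red [361, 131, 39, 9, 291] [379.9 135. ] [ 0.7114 -0.0794]
top red [357, 189, 40, 13, 386] [376.8 194.7] [ 0.6121 -0.0743]
top red [215, 247, 14, 14, 145] [221.7 253.4] [0.5138 0.1766]
top yellow [254, 136, 39, 14, 327] [272.7 142.3] [0.6981 0.0972]
top yellow [265, 194, 38, 15, 192] [283.6 200.9] [0.6006 0.0775]
top yellow [441, 249, 15, 15, 171] [447.9 255.6] [ 0.5144 -0.1883]
top yellow [568, 292, 17, 25, 53] [576.7 305.4] [ 0.4379 -0.3901]
top green [170, 126, 39, 18, 306] [189.  134.9] [0.7097 0.2368]
top green [188, 182, 40, 20, 419] [207.8 192. ] [0.6142 0.2024]
top green [491, 285, 20, 20, 306] [500.4 294.7] [ 0.4532 -0.2706]
top blue [549, 27, 12, 12, 96] [555.2  32.6] [ 0.8871 -0.3703]
top blue [598, 28, 13, 11, 94] [604.4  32.7] [ 0.887  -0.4509]
top blue [582, 37, 12, 11, 93] [588.2  42.1] [ 0.8707 -0.4238]
top blue [632, 37, 8, 11, 66] [636.3  42.2] [ 0.8707 -0.5024]
top blue [567, 47, 12, 11, 92] [572.3  51.5] [ 0.8545 -0.3973]
top blue [616, 47, 12, 11, 96] [621.7  51.6] [ 0.8545 -0.4779]
top blue [458, 136, 40, 11, 328] [477.7 141.1] [ 0.7021 -0.2391]
top blue [44
[... 599 characters left out ...]
0, 95] [239.7 280.5] [ 0.5145 -0.1896]
scene green [409, 205, 19, 22, 157] [417.8 216. ] [0.6517 0.1666]
scene green [457, 211, 16, 24, 176] [464.6 222.3] [0.7294 0.2177]
scene green [175, 281, 17, 15, 189] [183.  288.1] [ 0.4534 -0.2724]
scene blue [403, 12, 25, 14, 188] [415.1  18.4] [0.1841 0.7652]
scene blue [310, 180, 14, 11, 126] [316.6 184.7] [0.4433 0.0905]
scene blue [240, 336, 34, 24, 188] [256.4 347.5] [ 0.6404 -0.2647]
scene blue [274, 363, 35, 30, 323] [290.8 377. ] [ 0.7214 -0.2637]
scene blue [286, 452, 11, 13, 115] [291.  457.9] [ 0.8163 -0.3581]
scene blue [313, 454, 11, 14, 112] [318.3 459.9] [ 0.8479 -0.3322]
scene blue [281, 472, 11, 8, 76] [286.  475.9] [ 0.83   -0.3821]
```

View pics/b1.png

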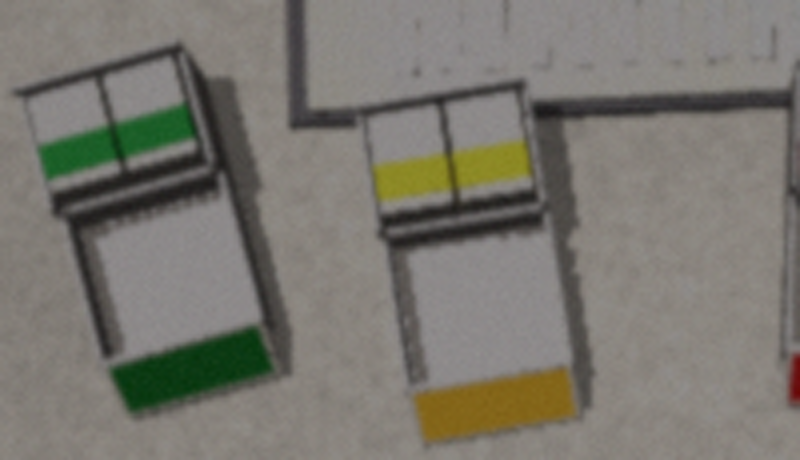

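View pics/b2.png

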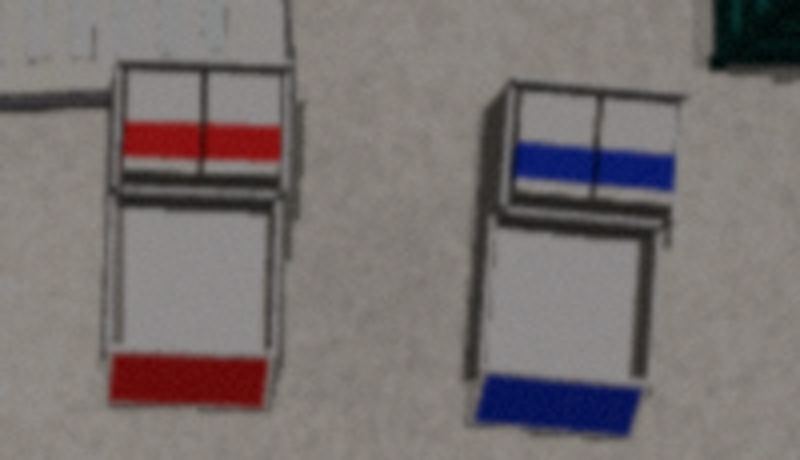

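View pics/v1.png

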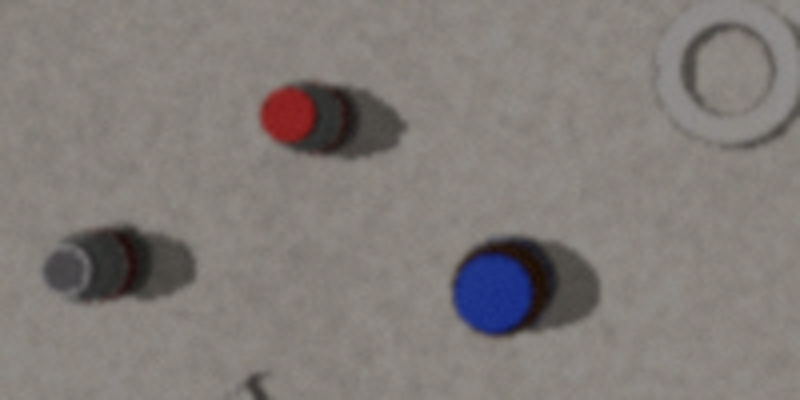

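View pics/v2.png

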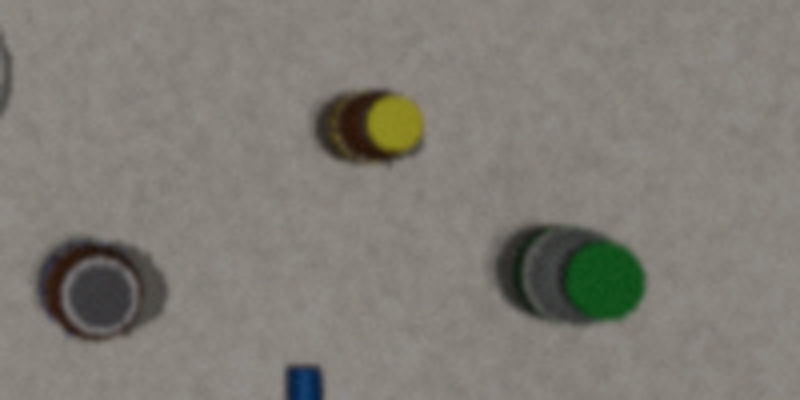

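Run:
```python
from h import *
t=robot.capture('top')
D={'green':(160,[(110,368),(265,326)],[(22,93),(182,45)]),'yellow':(160,[(413,392),(572,367)],[(362,115),(520,90)]),
'red':(330,[(113,354),(268,357)],[(118,65),(292,67)]),'blue':(330,[(485,375),(643,387)],[(512,83),(684,97)])}
for k,(o,l,b) in D.items():
    f=lambda p,z: ray(t,((p[0]+.5)/4-.5+o,(p[1]+.5)/4-.5+100),z)[:2]
    L=[f(p,.024) for p in l]; Bk=[f(p,.047) for p in b]
    lm=sum(L)/2; bm=sum(Bk)/2; d=bm-lm; y1=np.degrees(np.arctan2(d[1],d[0]))
    w=L[0]-L[1]; w2=Bk[0]-Bk[1]
    y2=np.degrees(np.arctan2(-w[0],w[1])); y3=np.degrees(np.arctan2(-w2[0],w2[1]))
    n=d/np.linalg.norm(d)
    tt=tip('bin_'+k,t)
    print(k,'len',np.linalg.norm(d),'w',np.linalg.norm(w),np.linalg.norm(w2),'yaw',y1,y2,y3,'orig',np.round(lm+n*.035,4),'alt',np.round(bm-n*.084,4),[np.round(ray(t,x[0],0)[:2],4).tolist() for x in tt])
```

```text
green len 0.12196245723069443 w 0.07042775245140788 0.07204473114775671 yaw 16.553456897334616 15.814110204084331 17.415474366604464 orig [0.6659 0.2281] alt [0.6687 0.2289] [[0.6681, 0.2345]]
yellow len 0.11822676598462623 w 0.07029128819511733 0.06870145835859504 yaw 10.76058811323513 9.512902038089976 9.49913398153749 orig [0.6534 0.0904] alt [0.6527 0.0902] [[0.6503, 0.0876]]
red len 0.12122012690231063 w 0.06726604487792677 0.07422309345231115 yaw -1.6141496287876091 -0.6477465491448282 -0.3954627051710388 orig [ 0.666  -0.0817] alt [ 0.6682 -0.0818] [[0.6614, -0.2403], [0.6563, -0.0798]]
blue len 0.12167469396114178 w 0.06797843021815361 0.07274323663109204 yaw -4.1943672116736845 -3.9309900779711753 -4.5081056305477025 orig [ 0.6561 -0.2445] alt [ 0.6588 -0.2447] [[0.6578, -0.239]]
```

```bash
cat >> h.py <<'E'
from scipy.spatial.transform import Rotation as Ro
def plan(*goals):
    s=robot.state(); p=np.array(s['eef_pos']); q=np.array(s['eef_rot']); R=Ro.from_quat(np.r_[q[1:],q[0]])
    print('now',np.round(p,4),'jaw',np.round(np.degrees(np.arctan2(*R.as_matrix()[[1,0],1])),1),'grip',round(s['grip_width'],3),'F',np.round(s['force'],1),'t',s['time_s'],'q6',round(s['joints'][5],2))
    for x,y,z,j in goals:
        best=None
        for jj in (j,j+180):
            a=np.radians(jj); Y=np.array([np.cos(a),np.sin(a),0]); Z=np.array([0,0,-1.]); G=Ro.from_matrix(np.c_[np.cross(Y,Z),Y,Z])
            rv=(R.inv()*G).as_rotvec()
            if best is None or np.linalg.norm(rv)<np.linalg.norm(best): best=rv
        print((x,y,z,j),'shift',np.round(R.inv().apply(np.array([x,y,z])-p)*1000,1),'turn',np.round(np.degrees(best)/5,2))
E
python3 -c "
from h import *
plan((.5135,.176,.30,89),(.5135,.176,.197,89))"
```

```text
now [0.1975 0.4864 0.4047] jaw 67.9 grip 0.999 F [ 0.6  0.1 -0.8] t 2.45 q6 -0.07
(0.5135, 0.176, 0.3, 89) shift [-409.6 -168.7  104.7] turn [ 0.    0.   -4.22]
(0.5135, 0.176, 0.197, 89) shift [-409.6 -168.7  207.7] turn [ 0.    0.   -4.22]
```

send_rows --series '[{"x":-58,"y":-24,"z":15,"az":-0.6,"claw":0},{"x":-116,"y":-48,"z":30,"az":-1.2,"claw":0},{"x":-174,"y":-72,"z":45,"az":-1.8,"claw":0},{"x":-232,"y":-96,"z":60,"az":-2.4,"claw":0},{"x":-290,"y":-120,"z":75,"az":-3.0,"claw":0},{"x":-350,"y":-144,"z":90,"az":-3.6,"claw":0},{"x":-409.5,"y":-168.5,"z":104,"az":-4.2,"claw":0},{"x":-409.5,"y":-168.5,"z":104,"az":-4.2,"claw":0}]'

```text
schema error: expected keys x, y, z, ax, ay, az, claw
```

Run:
```python
from h import *
plan((.5135,.176,.30,89),(.5135,.176,.197,89))
w=robot.capture('wrist'); save(w,'w1'); print(tip('vial_red',w),[ray(w,x[0],0)[:2] for x in tip('vial_red',w)])
```

```text
now [0.1975 0.4864 0.4047] jaw 67.9 grip 0.999 F [ 0.6  0.1 -0.8] t 2.45 q6 -0.07
(0.5135, 0.176, 0.3, 89) shift [-409.6 -168.7  104.7] turn [ 0.    0.   -4.22]
(0.5135, 0.176, 0.197, 89) shift [-409.6 -168.7  207.7] turn [ 0.    0.   -4.22]
[] []
```

send_rows --series '[{"x":-58,"y":-24,"z":15,"ax":0,"ay":0,"az":-0.6,"claw":0},{"x":-116,"y":-48,"z":30,"ax":0,"ay":0,"az":-1.2,"claw":0},{"x":-174,"y":-72,"z":45,"ax":0,"ay":0,"az":-1.8,"claw":0},{"x":-232,"y":-96,"z":60,"ax":0,"ay":0,"az":-2.4,"claw":0},{"x":-290,"y":-120,"z":75,"ax":0,"ay":0,"az":-3.0,"claw":0},{"x":-350,"y":-144,"z":90,"ax":0,"ay":0,"az":-3.6,"claw":0},{"x":-409.5,"y":-168.5,"z":104,"ax":0,"ay":0,"az":-4.2,"claw":0},{"x":-409.5,"y":-168.5,"z":104,"ax":0,"ay":0,"az":-4.2,"claw":0}]'

```text
time_s: 3.6
eef_pos: [0.5151, 0.1736, 0.2994]
eef_rot: [-0.001, 0.011, 1.0, -0.0]
force: [0.6, -0.8, -0.9]
grip_width: 0.998
```

Run:
```python
from h import *
plan((.5135,.176,.30,89),(.5135,.176,.197,89))
w=robot.capture('wrist'); save(w,'w2'); t=tip('vial_red',w); print(t,[ray(w,x[0],0)[:2] for x in t])
```

```text
now [0.5151 0.1736 0.2994] jaw 88.7 grip 0.998 F [ 0.6 -0.8 -0.9] t 3.6 q6 -1.29
(0.5135, 0.176, 0.3, 89) shift [ 1.7  2.3 -0.6] turn [-0.01 -0.02 -0.06]
(0.5135, 0.176, 0.197, 89) shift [  1.5   2.4 102.4] turn [-0.01 -0.02 -0.06]
[([321.8, 230.9], 0.98)] [array([0.51302211, 0.17793521])]
```

View pics/w2.png

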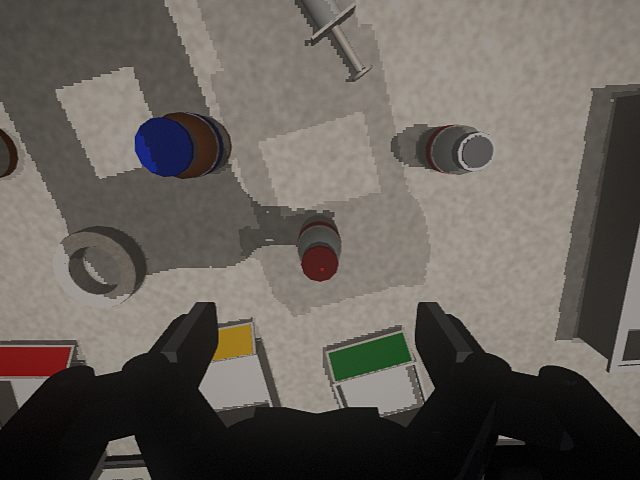

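send_rows --series '[{"x":1.6,"y":3,"z":0,"ax":0,"ay":0,"az":0,"claw":0},{"x":1.6,"y":3,"z":35,"ax":0,"ay":0,"az":0,"claw":0},{"x":1.6,"y":3,"z":70,"ax":0,"ay":0,"az":0,"claw":0},{"x":1.6,"y":3,"z":95,"ax":0,"ay":0,"az":0,"claw":0},{"x":1.6,"y":3,"z":102.5,"ax":0,"ay":0,"az":0,"claw":0},{"x":1.6,"y":3,"z":102.5,"ax":0,"ay":0,"az":0,"claw":0}]'

```text
time_s: 4.45
eef_pos: [0.5123, 0.1791, 0.1982]
eef_rot: [-0.0, 0.01, 1.0, 0.0]
force: [0.5, 0.1, 1.1]
grip_width: 0.997
```

send_rows --series '[{"x":0,"y":0,"z":0,"ax":0,"ay":0,"az":0,"claw":0.4},{"x":0,"y":0,"z":0,"ax":0,"ay":0,"az":0,"claw":0.6},{"x":0,"y":0,"z":0,"ax":0,"ay":0,"az":0,"claw":1},{"x":0,"y":0,"z":0,"ax":0,"ay":0,"az":0,"claw":1},{"x":0,"y":0,"z":0,"ax":0,"ay":0,"az":0,"claw":1},{"x":0,"y":0,"z":0,"ax":0,"ay":0,"az":0,"claw":1},{"x":0,"y":0,"z":0,"ax":0,"ay":0,"az":0,"claw":1},{"x":0,"y":0,"z":0,"ax":0,"ay":0,"az":0,"claw":1}]'

```text
time_s: 5.45
eef_pos: [0.5126, 0.1791, 0.199]
eef_rot: [0.0, 0.01, 1.0, 0.0]
force: [0.4, -0.0, 6.4]
grip_width: 0.331
```

Run:
```python
from h import *
plan((.5135,.176,.30,89),(.5135,.176,.197,89))
w=robot.capture('scene'); cr=cv2.resize(w['image'][130:250,300:460],None,fx=5,fy=5); cv2.imwrite('pics/s3.png',cr[:,:,::-1])
```

```text
now [0.5126 0.1791 0.199 ] jaw 88.8 grip 0.331 F [ 0.4 -0.   6.4] t 5.45 q6 -1.28
(0.5135, 0.176, 0.3, 89) shift [  -1.1   -3.1 -101. ] turn [ 0.    0.01 -0.04]
(0.5135, 0.176, 0.197, 89) shift [-1.  -3.1  2. ] turn [ 0.    0.01 -0.04]
```

View pics/s3.png

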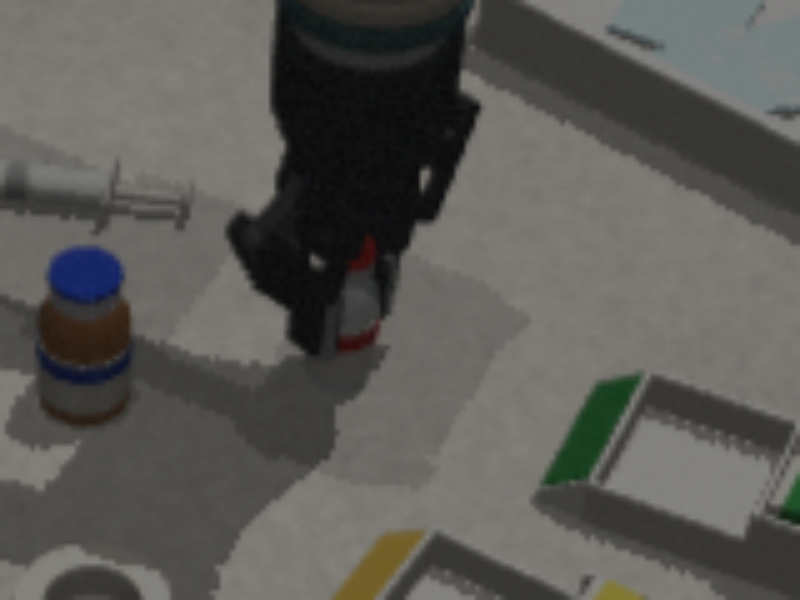

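send_rows --series '[{"x":0,"y":0,"z":-15,"ax":0,"ay":0,"az":0,"claw":1},{"x":0,"y":0,"z":-40,"ax":0,"ay":0,"az":0,"claw":1},{"x":0,"y":0,"z":-70,"ax":0,"ay":0,"az":0,"claw":1},{"x":0,"y":0,"z":-100,"ax":0,"ay":0,"az":0,"claw":1},{"x":0,"y":0,"z":-100,"ax":0,"ay":0,"az":0,"claw":1}]'

```text
time_s: 6.12
eef_pos: [0.5129, 0.1792, 0.3021]
eef_rot: [0.003, 0.01, 1.0, 0.001]
force: [-0.8, 0.4, -1.1]
grip_width: 0.333
```

Run:
```python
from h import *
plan((.663,-.081,.30,89.2))
w=robot.capture('scene'); cr=cv2.resize(w['image'][80:240,300:460],None,fx=3.7,fy=3.7); cv2.imwrite('pics/s4.png',cr[:,:,::-1])
```

```text
now [0.5129 0.1792 0.3021] jaw 88.8 grip 0.333 F [-0.8  0.4 -1.1] t 6.125 q6 -1.28
(0.663, -0.081, 0.3, 89.2) shift [-155.5 -257.     2.5] turn [ 0.02  0.07 -0.08]
```

View pics/s4.png

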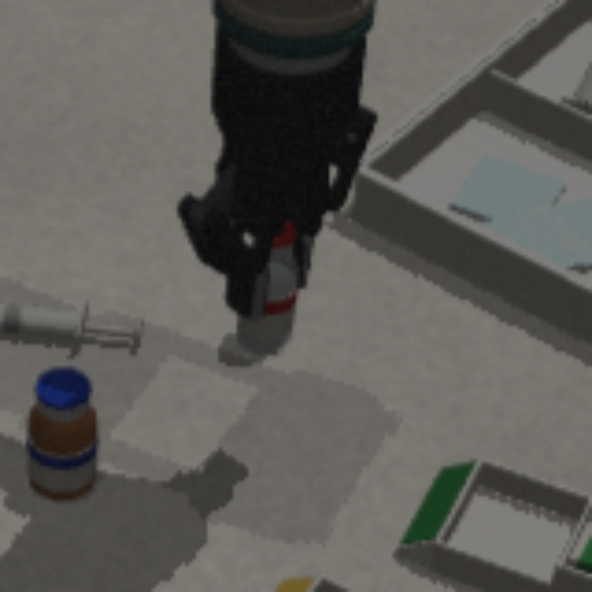

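send_rows --series '[{"x":-20,"y":-32,"z":0,"ax":0,"ay":0,"az":0,"claw":1},{"x":-45,"y":-74,"z":0,"ax":0,"ay":0,"az":0,"claw":1},{"x":-75,"y":-120,"z":0,"ax":0,"ay":0,"az":0,"claw":1},{"x":-105,"y":-170,"z":1,"ax":0,"ay":0,"az":0,"claw":1},{"x":-130,"y":-215,"z":2,"ax":0,"ay":0,"az":0,"claw":1},{"x":-148,"y":-245,"z":2,"ax":0,"ay":0,"az":0,"claw":1},{"x":-155.5,"y":-257,"z":2.5,"ax":0,"ay":0,"az":-0.1,"claw":1},{"x":-155.5,"y":-257,"z":2.5,"ax":0,"ay":0,"az":-0.1,"claw":1}]'

```text
time_s: 7.18
eef_pos: [0.6625, -0.0811, 0.2961]
eef_rot: [0.0, 0.006, 1.0, 0.001]
force: [0.3, 0.7, 0.6]
grip_width: 0.334
```

Run:
```python
from h import *
plan((.663,-.081,.30,89.2),(.663,-.081,.203,89.2))
w=robot.capture('wrist'); save(w,'w5'); t=tip('bin_red',w); print(t,[ray(w,x[0],0)[:2] for x in t])
w=robot.capture('top'); cr=cv2.resize(w['image'][80:230,300:500],None,fx=4,fy=4); cv2.imwrite('pics/t5.png',cr[:,:,::-1])
```

```text
now [ 0.6625 -0.0811  0.2961] jaw 89.3 grip 0.334 F [0.3 0.7 0.6] t 7.175 q6 -1.74
(0.663, -0.081, 0.3, 89.2) shift [-0.5  0.1 -3.9] turn [0.02 0.   0.02]
(0.663, -0.081, 0.203, 89.2) shift [-0.4 -0.  93.1] turn [0.02 0.   0.02]
[([312.8, 239.0], 0.69)] [array([ 0.66678111, -0.08352024])]
```

View pics/w5.png

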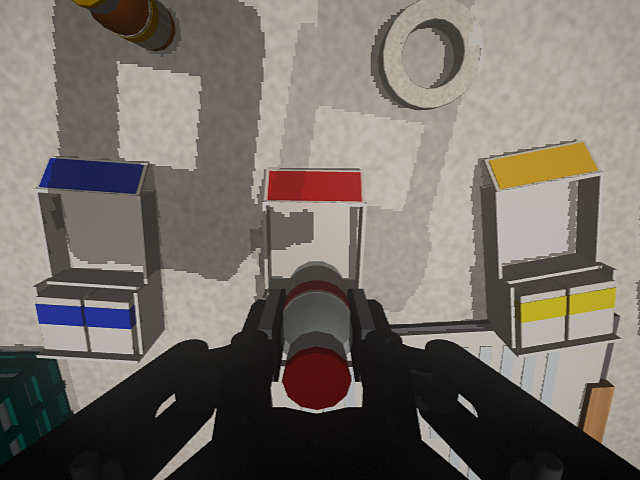

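View pics/t5.png

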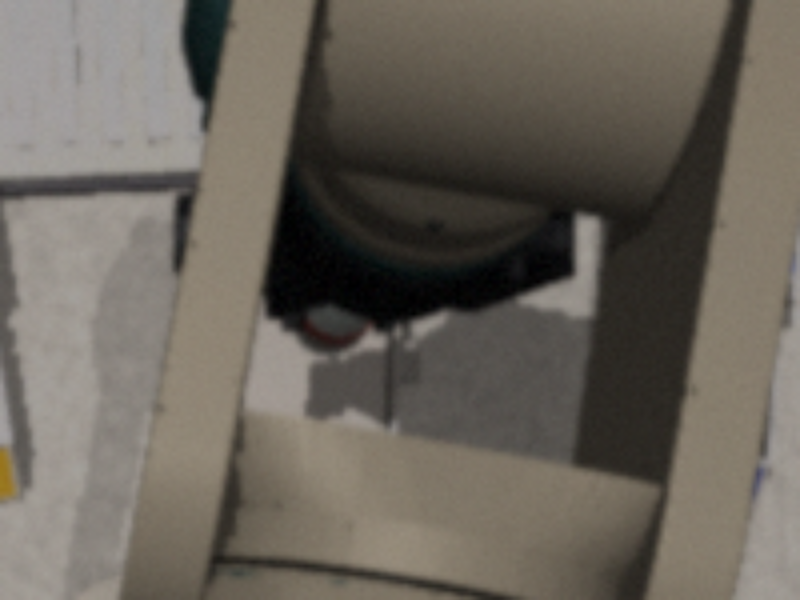

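Run:
```python
from h import *
w=robot.capture('wrist')
D={'red':[(265,202),(364,201)],'blue':[(39,192),(147,191)],'yellow':[(496,188),(604,173)]}
S={'blue':[(36,306),(136,323)],'yellow':[(520,305),(616,295)]}
for k,l in D.items():
    a,b=[ray(w,p,.024)[:2] for p in l]; m=(a+b)/2; d=b-a; n=np.array([d[1],-d[0]])/np.linalg.norm(d)
    print(k,np.round(a,4),np.round(b,4),np.linalg.norm(d),'yaw',np.degrees(np.arctan2(n[1],n[0])), 'orig',np.round(m+.035*n,4), -n)
```

```text
red [ 0.632  -0.1159] [ 0.6319 -0.0447] 0.07119901064697079 yaw 0.03386689832032864 orig [ 0.667  -0.0803] [-9.99999825e-01 -5.91088849e-04]
blue [ 0.6232 -0.2764] [ 0.6233 -0.1995] 0.07692477953126405 yaw -0.016459011486973953 orig [ 0.6583 -0.2379] [-9.99999959e-01  2.87263938e-04]
yellow [0.6235 0.0489] [0.6137 0.1233] 0.07502500330680625 yaw 7.5167461805590445 orig [0.6533 0.0907] [-0.99140667 -0.13081596]
```

send_rows --series '[{"x":-2.5,"y":0,"z":0,"ax":0,"ay":0,"az":0,"claw":1},{"x":-2.5,"y":0,"z":20,"ax":0,"ay":0,"az":0,"claw":1},{"x":-2.5,"y":0,"z":45,"ax":0,"ay":0,"az":0,"claw":1},{"x":-2.5,"y":0,"z":65,"ax":0,"ay":0,"az":0,"claw":1},{"x":-2.5,"y":0,"z":78,"ax":0,"ay":0,"az":0,"claw":1},{"x":-2.5,"y":0,"z":83,"ax":0,"ay":0,"az":0,"claw":1},{"x":-2.5,"y":0,"z":83,"ax":0,"ay":0,"az":0,"claw":1},{"x":-2.5,"y":0,"z":83,"ax":0,"ay":0,"az":0,"claw":1}]'

```text
time_s: 8.38
eef_pos: [0.6653, -0.0796, 0.2158]
eef_rot: [0.002, 0.005, 1.0, 0.0]
force: [-0.0, 0.9, -0.7]
grip_width: 0.332
```

Run:
```python
from h import *
plan((.665,-.081,.203,89.2))
w=robot.capture('scene'); cr=cv2.resize(w['image'][230:380,260:440],None,fx=4,fy=4); cv2.imwrite('pics/s6.png',cr[:,:,::-1])
```

```text
now [ 0.6653 -0.0796  0.2158] jaw 89.4 grip 0.332 F [-0.   0.9 -0.7] t 8.375 q6 -1.74
(0.665, -0.081, 0.203, 89.2) shift [ 0.4 -1.4 12.8] turn [0.01 0.05 0.04]
```

View pics/s6.png

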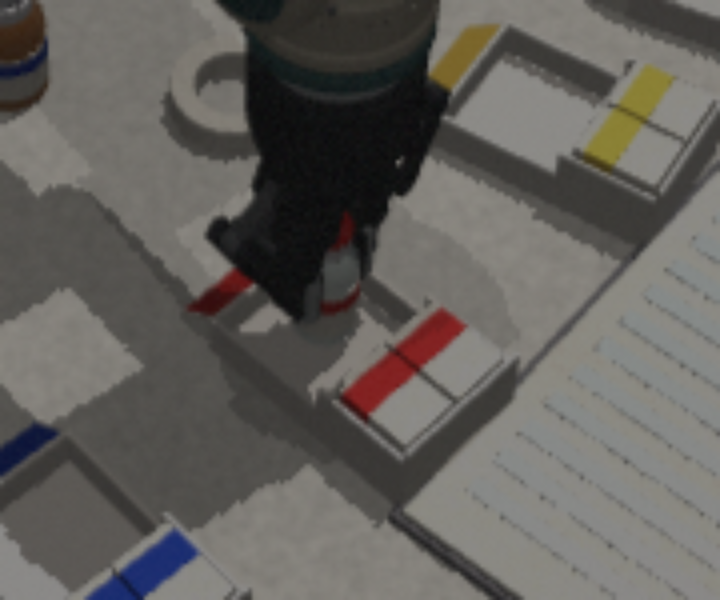

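send_rows --series '[{"x":0,"y":-1,"z":2,"ax":0,"ay":0,"az":0,"claw":1},{"x":0,"y":-1,"z":4,"ax":0,"ay":0,"az":0,"claw":1},{"x":0,"y":-1,"z":6,"ax":0,"ay":0,"az":0,"claw":1},{"x":0,"y":-1,"z":8,"ax":0,"ay":0,"az":0,"claw":1},{"x":0,"y":-1,"z":10,"ax":0,"ay":0,"az":0,"claw":1},{"x":0,"y":-1,"z":10,"ax":0,"ay":0,"az":0,"claw":1},{"x":0,"y":-1,"z":10,"ax":0,"ay":0,"az":0,"claw":1}]'

```text
time_s: 9.3
eef_pos: [0.6654, -0.0807, 0.2058]
eef_rot: [0.002, 0.005, 1.0, 0.0]
force: [0.6, -0.1, -0.8]
grip_width: 0.335
```

send_rows --series '[{"x":0,"y":0,"z":1,"ax":0,"ay":0,"az":0,"claw":1},{"x":0,"y":0,"z":2,"ax":0,"ay":0,"az":0,"claw":1},{"x":0,"y":0,"z":2.5,"ax":0,"ay":0,"az":0,"claw":1},{"x":0,"y":0,"z":2.5,"ax":0,"ay":0,"az":0,"claw":1}]'

```text
time_s: 9.8
eef_pos: [0.6654, -0.0807, 0.2032]
eef_rot: [0.002, 0.005, 1.0, 0.0]
force: [0.1, -0.7, -0.3]
grip_width: 0.336
```

send_rows --series '[{"x":0,"y":0,"z":0.6,"ax":0,"ay":0,"az":0,"claw":1},{"x":0,"y":0,"z":1.2,"ax":0,"ay":0,"az":0,"claw":1},{"x":0,"y":0,"z":1.2,"ax":0,"ay":0,"az":0,"claw":1}]'

```text
time_s: 10.18
eef_pos: [0.6654, -0.0807, 0.2021]
eef_rot: [0.002, 0.005, 1.0, 0.0]
force: [0.8, 0.4, -0.3]
grip_width: 0.331
```

send_rows --series '[{"x":0,"y":0,"z":0.6,"ax":0,"ay":0,"az":0,"claw":1},{"x":0,"y":0,"z":1.2,"ax":0,"ay":0,"az":0,"claw":1},{"x":0,"y":0,"z":1.2,"ax":0,"ay":0,"az":0,"claw":1}]'

```text
time_s: 10.55
eef_pos: [0.6655, -0.0806, 0.2021]
eef_rot: [0.002, 0.005, 1.0, 0.0]
force: [-3.0, 1.1, 5.8]
grip_width: 0.333
```

send_rows --series '[{"x":0,"y":0,"z":0,"ax":0,"ay":0,"az":0,"claw":0.62},{"x":0,"y":0,"z":0,"ax":0,"ay":0,"az":0,"claw":0.56},{"x":0,"y":0,"z":0,"ax":0,"ay":0,"az":0,"claw":0.5},{"x":0,"y":0,"z":0,"ax":0,"ay":0,"az":0,"claw":0.42},{"x":0,"y":0,"z":0,"ax":0,"ay":0,"az":0,"claw":0.42},{"x":0,"y":0,"z":0,"ax":0,"ay":0,"az":0,"claw":0.42}]'

```text
time_s: 11.3
eef_pos: [0.6655, -0.0806, 0.202]
eef_rot: [0.002, 0.005, 1.0, 0.0]
force: [-0.5, -0.1, -0.5]
grip_width: 0.581
```

Run:
```python
from h import *
plan((.5145,-.1885,.30,100))
w=robot.capture('scene'); cr=cv2.resize(w['image'][230:380,260:440],None,fx=4,fy=4); cv2.imwrite('pics/s7.png',cr[:,:,::-1])
w=robot.capture('wrist'); save(w,'w7')
```

```text
now [ 0.6655 -0.0806  0.202 ] jaw 89.4 grip 0.581 F [-0.5 -0.1 -0.5] t 11.3 q6 -1.74
(0.5145, -0.1885, 0.3, 100) shift [ 149.4 -109.4  -98.8] turn [ 0.    0.06 -2.12]
```

View pics/s7.png

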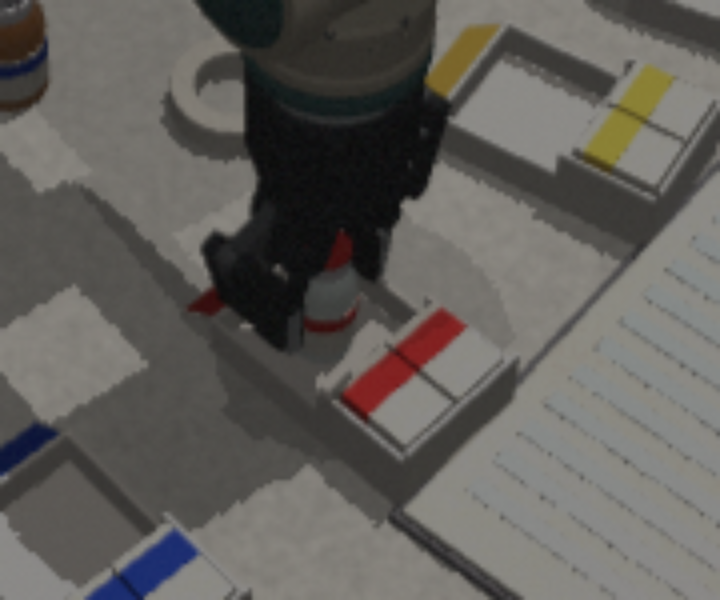

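View pics/w7.png

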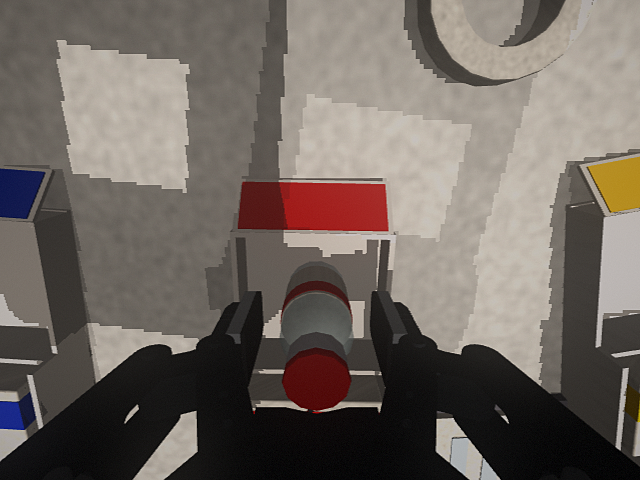

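Red is standing free in its pocket with the pads clear on both sides. Going up, then to the yellow vial.

send_rows --series '[{"x":0,"y":0,"z":-12,"ax":0,"ay":0,"az":0,"claw":0.42},{"x":0,"y":0,"z":-35,"ax":0,"ay":0,"az":0,"claw":0.42},{"x":0,"y":0,"z":-65,"ax":0,"ay":0,"az":0,"claw":0.42},{"x":0,"y":0,"z":-100,"ax":0,"ay":0,"az":0,"claw":0.42},{"x":45,"y":-33,"z":-100,"ax":0,"ay":0,"az":-0.7,"claw":0},{"x":90,"y":-66,"z":-100,"ax":0,"ay":0,"az":-1.4,"claw":0},{"x":149.5,"y":-109.5,"z":-99,"ax":0,"ay":0,"az":-2.1,"claw":0},{"x":149.5,"y":-109.5,"z":-99,"ax":0,"ay":0,"az":-2.1,"claw":0}]'

```text
time_s: 12.4
eef_pos: [0.5121, -0.1903, 0.3011]
eef_rot: [0.003, -0.085, 0.996, -0.0]
force: [0.2, 0.7, 0.3]
grip_width: 1.0
```

Run:
```python
from h import *
plan((.5145,-.1885,.30,100),(.5145,-.1885,.199,100))
w=robot.capture('wrist'); save(w,'w8'); t=tip('vial_yellow',w); print(t,[ray(w,x[0],0)[:2] for x in t])
```

```text
now [ 0.5121 -0.1903  0.3011] jaw 99.7 grip 1.0 F [0.2 0.7 0.3] t 12.4 q6 -2.16
(0.5145, -0.1885, 0.3, 100) shift [-2.7  1.4  1.1] turn [-0.01  0.06 -0.05]
(0.5145, -0.1885, 0.199, 100) shift [ -2.1   1.5 102.1] turn [-0.01  0.06 -0.05]
[([319.8, 234.1], 0.8)] [array([ 0.51461368, -0.18714161])]
```

View pics/w8.png

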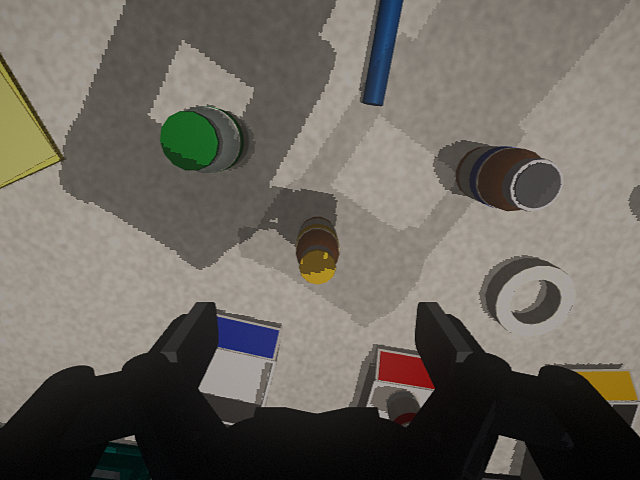

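send_rows --series '[{"x":-2.2,"y":2,"z":0,"ax":0,"ay":0.06,"az":0,"claw":0},{"x":-2.2,"y":2,"z":35,"ax":0,"ay":0.06,"az":0,"claw":0},{"x":-2.2,"y":2,"z":70,"ax":0,"ay":0.06,"az":0,"claw":0},{"x":-2.2,"y":2,"z":95,"ax":0,"ay":0.06,"az":0,"claw":0},{"x":-2.2,"y":2,"z":102,"ax":0,"ay":0.06,"az":0,"claw":0},{"x":-2.2,"y":2,"z":102,"ax":0,"ay":0.06,"az":0,"claw":0},{"x":-2.2,"y":2,"z":102,"ax":0,"ay":0.06,"az":0,"claw":0}]'

```text
time_s: 13.38
eef_pos: [0.5171, -0.1869, 0.2009]
eef_rot: [0.002, -0.085, 0.996, -0.001]
force: [0.3, 0.4, 0.4]
grip_width: 0.997
```

send_rows --series '[{"x":0,"y":0,"z":0,"ax":0,"ay":0,"az":0,"claw":0.4},{"x":0,"y":0,"z":0,"ax":0,"ay":0,"az":0,"claw":0.6},{"x":0,"y":0,"z":0,"ax":0,"ay":0,"az":0,"claw":1},{"x":0,"y":0,"z":0,"ax":0,"ay":0,"az":0,"claw":1},{"x":0,"y":0,"z":0,"ax":0,"ay":0,"az":0,"claw":1},{"x":0,"y":0,"z":0,"ax":0,"ay":0,"az":0,"claw":1},{"x":0,"y":0,"z":0,"ax":0,"ay":0,"az":0,"claw":1},{"x":0,"y":0,"z":0,"ax":0,"ay":0,"az":0,"claw":1}]'

```text
time_s: 14.38
eef_pos: [0.5172, -0.1869, 0.2013]
eef_rot: [0.002, -0.085, 0.996, -0.001]
force: [-1.4, -0.2, 5.7]
grip_width: 0.33
```

send_rows --series '[{"x":0,"y":0,"z":-15,"ax":0,"ay":0,"az":0,"claw":1},{"x":0,"y":0,"z":-40,"ax":0,"ay":0,"az":0,"claw":1},{"x":0,"y":0,"z":-70,"ax":0,"ay":0,"az":0,"claw":1},{"x":0,"y":0,"z":-100,"ax":0,"ay":0,"az":0,"claw":1},{"x":0,"y":0,"z":-100,"ax":0,"ay":0,"az":0,"claw":1}]'

```text
time_s: 15.0
eef_pos: [0.5172, -0.1869, 0.3044]
eef_rot: [0.005, -0.085, 0.996, -0.002]
force: [0.7, 0.1, -0.8]
grip_width: 0.331
```

Run:
```python
from h import *
plan((.653,.0905,.30,100))
w=robot.capture('wrist'); save(w,'w9')
```

```text
now [ 0.5172 -0.1869  0.3044] jaw 99.8 grip 0.331 F [ 0.7  0.1 -0.8] t 15.0 q6 -2.16
(0.653, 0.0905, 0.3, 100) shift [-181.   250.2    4.6] turn [-0.07  0.1  -0.04]
```

View pics/w9.png

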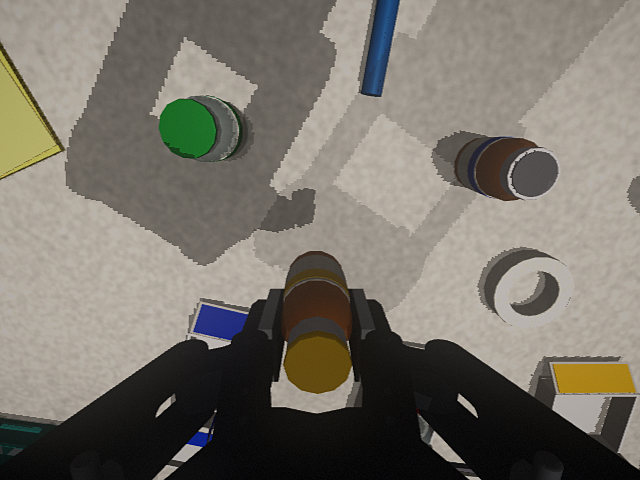

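send_rows --series '[{"x":-25,"y":32,"z":0,"ax":0,"ay":0,"az":0,"claw":1},{"x":-60,"y":74,"z":0,"ax":0,"ay":0,"az":0,"claw":1},{"x":-90,"y":120,"z":1,"ax":0,"ay":0,"az":0,"claw":1},{"x":-125,"y":165,"z":2,"ax":0,"ay":0,"az":0,"claw":1},{"x":-155,"y":210,"z":2,"ax":-0.03,"ay":0.05,"az":0,"claw":1},{"x":-175,"y":240,"z":2,"ax":-0.07,"ay":0.1,"az":0,"claw":1},{"x":-183,"y":250,"z":2,"ax":-0.07,"ay":0.1,"az":0,"claw":1},{"x":-183,"y":250,"z":2,"ax":-0.07,"ay":0.1,"az":0,"claw":1}]'

```text
time_s: 16.05
eef_pos: [0.6546, 0.0909, 0.2987]
eef_rot: [-0.003, -0.086, 0.996, 0.001]
force: [-0.3, -0.3, -1.0]
grip_width: 0.331
```

Run:
```python
from h import *
plan((.655,.0905,.30,100),(.655,.0905,.216,100))
w=robot.capture('wrist'); save(w,'w10'); t=tip('bin_yellow',w); print(t,[ray(w,x[0],0)[:2] for x in t])
```

```text
now [0.6546 0.0909 0.2987] jaw 99.8 grip 0.331 F [-0.3 -0.3 -1. ] t 16.05 q6 -1.66
(0.655, 0.0905, 0.3, 100) shift [-0.4 -0.4 -1.3] turn [ 0.03 -0.06 -0.03]
(0.655, 0.0905, 0.216, 100) shift [-0.8 -0.6 82.7] turn [ 0.03 -0.06 -0.03]
[([311.3, 232.1], 0.87)] [array([0.65260223, 0.08706054])]
```

View pics/w10.png

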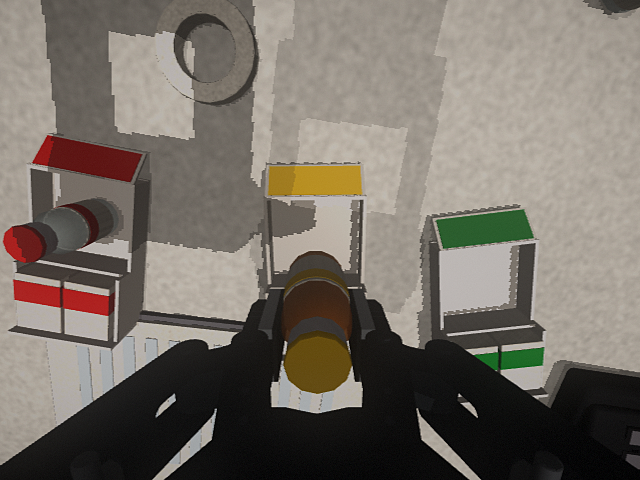

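send_rows --series '[{"x":-0.8,"y":-0.6,"z":0,"ax":0,"ay":-0.05,"az":0,"claw":1},{"x":-0.8,"y":-0.6,"z":20,"ax":0,"ay":-0.05,"az":0,"claw":1},{"x":-0.8,"y":-0.6,"z":45,"ax":0,"ay":-0.05,"az":0,"claw":1},{"x":-0.8,"y":-0.6,"z":65,"ax":0,"ay":-0.05,"az":0,"claw":1},{"x":-0.8,"y":-0.6,"z":78,"ax":0,"ay":-0.05,"az":0,"claw":1},{"x":-0.8,"y":-0.6,"z":85,"ax":0,"ay":-0.05,"az":0,"claw":1},{"x":-0.8,"y":-0.6,"z":85,"ax":0,"ay":-0.05,"az":0,"claw":1},{"x":-0.8,"y":-0.6,"z":85,"ax":0,"ay":-0.05,"az":0,"claw":1}]'

```text
time_s: 17.15
eef_pos: [0.6552, 0.0893, 0.2157]
eef_rot: [0.001, -0.085, 0.996, 0.001]
force: [-0.3, -0.1, -0.1]
grip_width: 0.329
```

Run:
```python
from h import *
plan((.655,.0905,.204,100))
```

```text
now [0.6552 0.0893 0.2157] jaw 99.7 grip 0.329 F [-0.3 -0.1 -0.1] t 17.15 q6 -1.66
(0.655, 0.0905, 0.204, 100) shift [ 0.   1.2 11.7] turn [ 0.02  0.02 -0.05]
```

send_rows --series '[{"x":0,"y":1,"z":2,"ax":0,"ay":0,"az":0,"claw":1},{"x":0,"y":1,"z":4,"ax":0,"ay":0,"az":0,"claw":1},{"x":0,"y":1,"z":6,"ax":0,"ay":0,"az":0,"claw":1},{"x":0,"y":1,"z":8,"ax":0,"ay":0,"az":0,"claw":1},{"x":0,"y":1,"z":9.5,"ax":0,"ay":0,"az":0,"claw":1},{"x":0,"y":1,"z":10.5,"ax":0,"ay":0,"az":0,"claw":1},{"x":0,"y":1,"z":10.5,"ax":0,"ay":0,"az":0,"claw":1}]'

```text
time_s: 18.02
eef_pos: [0.655, 0.0903, 0.2051]
eef_rot: [0.001, -0.085, 0.996, 0.001]
force: [0.0, 0.5, -0.6]
grip_width: 0.329
```

send_rows --series '[{"x":0,"y":0,"z":0.5,"ax":0,"ay":0,"az":0,"claw":1},{"x":0,"y":0,"z":1,"ax":0,"ay":0,"az":0,"claw":1},{"x":0,"y":0,"z":1,"ax":0,"ay":0,"az":0,"claw":1}]'

```text
time_s: 18.4
eef_pos: [0.6551, 0.0903, 0.2044]
eef_rot: [0.001, -0.085, 0.996, 0.001]
force: [0.0, 0.1, 0.9]
grip_width: 0.336
```

send_rows --series '[{"x":0,"y":0,"z":0.5,"ax":0,"ay":0,"az":0,"claw":1},{"x":0,"y":0,"z":1,"ax":0,"ay":0,"az":0,"claw":1},{"x":0,"y":0,"z":1,"ax":0,"ay":0,"az":0,"claw":1}]'

```text
time_s: 18.77
eef_pos: [0.6552, 0.0903, 0.2044]
eef_rot: [0.001, -0.085, 0.996, 0.001]
force: [-2.8, -1.7, 5.3]
grip_width: 0.331
```

Contact (5 N). Release.

send_rows --series '[{"x":0,"y":0,"z":0,"ax":0,"ay":0,"az":0,"claw":0.62},{"x":0,"y":0,"z":0,"ax":0,"ay":0,"az":0,"claw":0.56},{"x":0,"y":0,"z":0,"ax":0,"ay":0,"az":0,"claw":0.5},{"x":0,"y":0,"z":0,"ax":0,"ay":0,"az":0,"claw":0.42},{"x":0,"y":0,"z":0,"ax":0,"ay":0,"az":0,"claw":0.42},{"x":0,"y":0,"z":0,"ax":0,"ay":0,"az":0,"claw":0.42}]'

```text
time_s: 19.52
eef_pos: [0.6552, 0.0903, 0.2043]
eef_rot: [0.001, -0.085, 0.996, 0.001]
force: [0.4, 0.3, -0.9]
grip_width: 0.585
```

send_rows --series '[{"x":0,"y":0,"z":-12,"ax":0,"ay":0,"az":0,"claw":0.42},{"x":0,"y":0,"z":-35,"ax":0,"ay":0,"az":0,"claw":0.42},{"x":0,"y":0,"z":-65,"ax":0,"ay":0,"az":0,"claw":0.42},{"x":0,"y":0,"z":-98,"ax":0,"ay":0,"az":0,"claw":0.42},{"x":0,"y":0,"z":-98,"ax":0,"ay":0,"az":0,"claw":0.2},{"x":0,"y":0,"z":-98,"ax":0,"ay":0,"az":0,"claw":0}]'

```text
time_s: 20.27
eef_pos: [0.6548, 0.09, 0.3021]
eef_rot: [0.001, -0.085, 0.996, 0.001]
force: [0.0, -0.7, 0.3]
grip_width: 0.967
```

Run:
```python
from h import *
plan((.4545,-.2715,.30,106))
w=robot.capture('wrist'); save(w,'w11')
```

```text
now [0.6548 0.09   0.3021] jaw 99.7 grip 0.967 F [ 0.  -0.7  0.3] t 20.275 q6 -1.66
(0.4545, -0.2715, 0.3, 106) shift [ 258.6 -322.5    0.9] turn [ 0.02  0.03 -1.25]
```

View pics/w11.png

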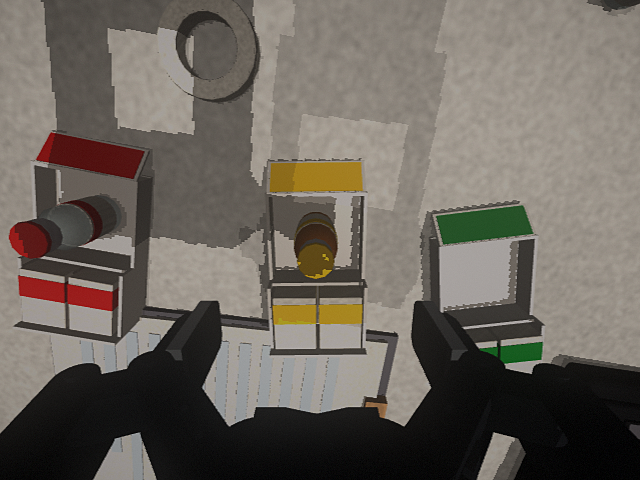

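send_rows --series '[{"x":32,"y":-40,"z":0,"ax":0,"ay":0,"az":-0.15,"claw":0},{"x":67,"y":-84,"z":0,"ax":0,"ay":0,"az":-0.3,"claw":0},{"x":105,"y":-130,"z":0,"ax":0,"ay":0,"az":-0.5,"claw":0},{"x":143,"y":-178,"z":0,"ax":0,"ay":0,"az":-0.7,"claw":0},{"x":181,"y":-225,"z":0,"ax":0,"ay":0,"az":-0.85,"claw":0},{"x":219,"y":-272,"z":1,"ax":0,"ay":0,"az":-1.05,"claw":0},{"x":250,"y":-312,"z":1,"ax":0,"ay":0,"az":-1.25,"claw":0},{"x":258.5,"y":-322.5,"z":1,"ax":0,"ay":0,"az":-1.25,"claw":0}]'

```text
time_s: 21.32
eef_pos: [0.453, -0.2735, 0.2982]
eef_rot: [-0.001, -0.137, 0.991, 0.002]
force: [0.1, -0.4, 0.3]
grip_width: 0.997
```

Run:
```python
from h import *
plan((.4545,-.2715,.30,106),(.4545,-.2715,.199,106))
w=robot.capture('wrist'); save(w,'w12'); t=tip('vial_green',w); print(t,[ray(w,x[0],0)[:2] for x in t])
```

```text
now [ 0.453  -0.2735  0.2982] jaw 105.8 grip 0.997 F [ 0.1 -0.4  0.3] t 21.325 q6 -2.46
(0.4545, -0.2715, 0.3, 106) shift [-2.   1.5 -1.7] turn [ 0.04 -0.01 -0.04]
(0.4545, -0.2715, 0.199, 106) shift [-2.1  1.2 99.3] turn [ 0.04 -0.01 -0.04]
[] []
```

View pics/w12.png

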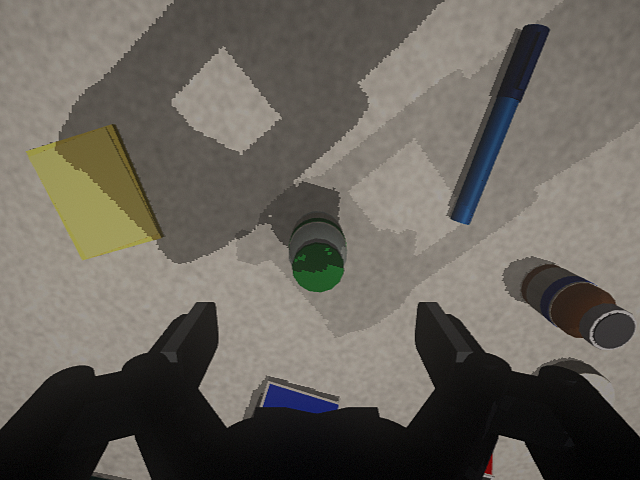

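send_rows --series '[{"x":-2,"y":1,"z":0,"ax":0.04,"ay":0,"az":0,"claw":0},{"x":-2,"y":1,"z":35,"ax":0.04,"ay":0,"az":0,"claw":0},{"x":-2,"y":1,"z":70,"ax":0.04,"ay":0,"az":0,"claw":0},{"x":-2,"y":1,"z":93,"ax":0.04,"ay":0,"az":0,"claw":0},{"x":-2,"y":1,"z":99.5,"ax":0.04,"ay":0,"az":0,"claw":0},{"x":-2,"y":1,"z":99.5,"ax":0.04,"ay":0,"az":0,"claw":0},{"x":-2,"y":1,"z":99.5,"ax":0.04,"ay":0,"az":0,"claw":0}]'

```text
time_s: 22.3
eef_pos: [0.4561, -0.2703, 0.2004]
eef_rot: [0.001, -0.138, 0.99, -0.001]
force: [1.3, -0.1, 0.2]
grip_width: 1.002
```

send_rows --series '[{"x":0,"y":0,"z":0,"ax":0,"ay":0,"az":0,"claw":0.3},{"x":0,"y":0,"z":0,"ax":0,"ay":0,"az":0,"claw":0.48},{"x":0,"y":0,"z":0,"ax":0,"ay":0,"az":0,"claw":1},{"x":0,"y":0,"z":0,"ax":0,"ay":0,"az":0,"claw":1},{"x":0,"y":0,"z":0,"ax":0,"ay":0,"az":0,"claw":1},{"x":0,"y":0,"z":0,"ax":0,"ay":0,"az":0,"claw":1},{"x":0,"y":0,"z":0,"ax":0,"ay":0,"az":0,"claw":1},{"x":0,"y":0,"z":0,"ax":0,"ay":0,"az":0,"claw":1}]'

```text
time_s: 23.3
eef_pos: [0.4563, -0.2705, 0.201]
eef_rot: [0.001, -0.138, 0.99, -0.001]
force: [-0.3, -0.5, 4.6]
grip_width: 0.45
```

send_rows --series '[{"x":0,"y":0,"z":-15,"ax":0,"ay":0,"az":0,"claw":1},{"x":0,"y":0,"z":-40,"ax":0,"ay":0,"az":0,"claw":1},{"x":0,"y":0,"z":-75,"ax":0,"ay":0,"az":0,"claw":1},{"x":0,"y":0,"z":-110,"ax":0,"ay":0,"az":0,"claw":1},{"x":0,"y":0,"z":-110,"ax":0,"ay":0,"az":0,"claw":1}]'

```text
time_s: 23.92
eef_pos: [0.4563, -0.2705, 0.3146]
eef_rot: [0.004, -0.138, 0.99, -0.003]
force: [1.2, 0.1, -1.0]
grip_width: 0.449
```

Run:
```python
from h import *
plan((.58,0.0,.315,106.5),(.668,.2295,.315,106.5))
w=robot.capture('wrist'); save(w,'w13')
w=robot.capture('scene'); save(w,'s13')
```

```text
now [ 0.4563 -0.2705  0.3146] jaw 105.9 grip 0.449 F [ 1.2  0.1 -1. ] t 23.925 q6 -2.45
(0.58, 0.0, 0.315, 106.5) shift [-193.   226.3   -0.9] turn [-0.09  0.07 -0.12]
(0.668, 0.2295, 0.315, 106.5) shift [-340.5  422.9   -1.5] turn [-0.09  0.07 -0.12]
```

View pics/w13.png

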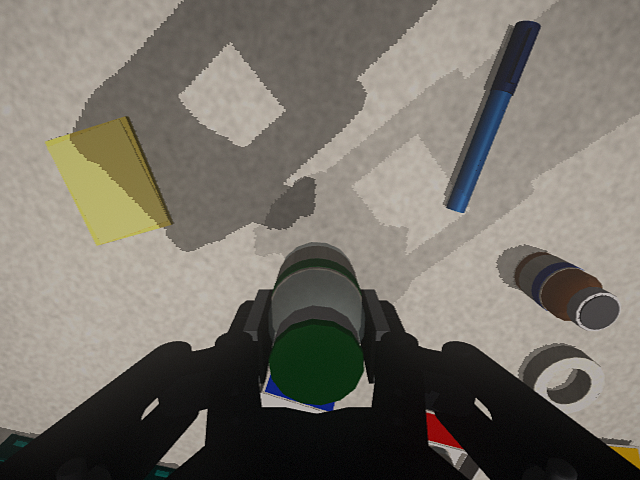

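View pics/s13.png

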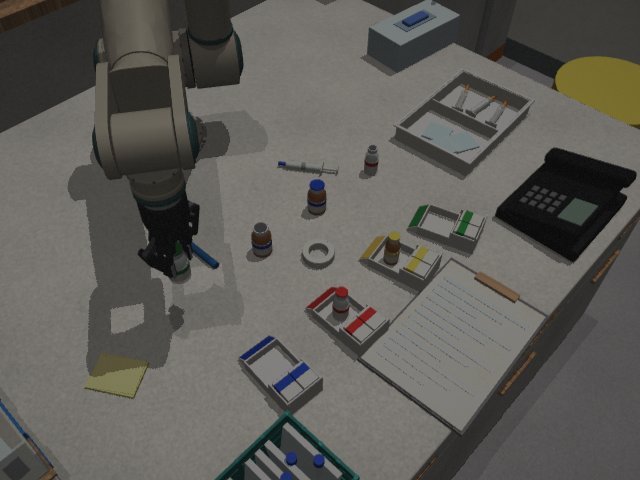

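send_rows --series '[{"x":-25,"y":31,"z":0,"ax":0,"ay":0,"az":0,"claw":1},{"x":-55,"y":68,"z":0,"ax":0,"ay":0,"az":0,"claw":1},{"x":-90,"y":112,"z":0,"ax":0,"ay":0,"az":0,"claw":1},{"x":-126,"y":156,"z":0,"ax":0,"ay":0,"az":0,"claw":1},{"x":-162,"y":200,"z":0,"ax":0,"ay":0,"az":0,"claw":1},{"x":-198,"y":244,"z":0,"ax":0,"ay":0,"az":0,"claw":1},{"x":-234,"y":288,"z":0,"ax":0,"ay":0,"az":0,"claw":1},{"x":-265,"y":330,"z":0,"ax":-0.09,"ay":0.07,"az":-0.1,"claw":1}]'

```text
time_s: 25.02
eef_pos: [0.6205, 0.1217, 0.308]
eef_rot: [-0.004, -0.143, 0.99, 0.002]
force: [0.2, -0.3, -1.3]
grip_width: 0.452
```

Run:
```python
from h import *
plan((.668,.2295,.30,106.5))
w=robot.capture('wrist'); save(w,'w14'); t=tip('bin_green',w); print(t,[ray(w,x[0],0)[:2] for x in t])
```

```text
now [0.6205 0.1217 0.308 ] jaw 106.4 grip 0.452 F [ 0.2 -0.3 -1.3] t 25.025 q6 -1.72
(0.668, 0.2295, 0.3, 106.5) shift [-76.1  89.9   7.9] turn [ 0.07 -0.09 -0.02]
[([414.1, 311.9], 0.72)] [array([0.66622546, 0.2301625 ])]
```

View pics/w14.png

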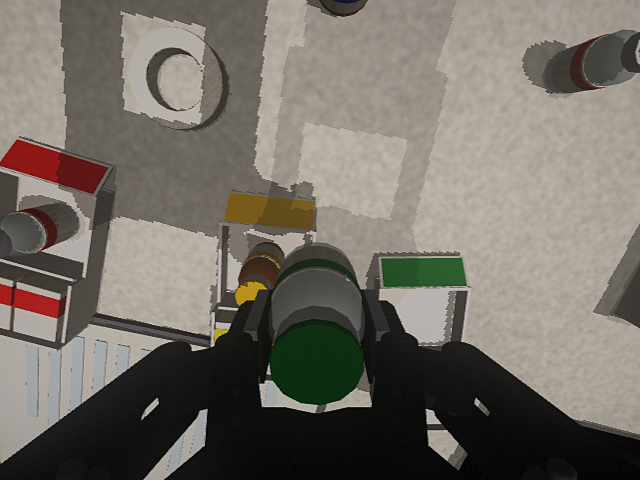

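send_rows --series '[{"x":-30,"y":36,"z":2,"ax":0,"ay":0,"az":0,"claw":1},{"x":-58,"y":68,"z":2,"ax":0.03,"ay":-0.05,"az":0,"claw":1},{"x":-72,"y":85,"z":2,"ax":0.07,"ay":-0.09,"az":0,"claw":1},{"x":-76,"y":90,"z":2,"ax":0.07,"ay":-0.09,"az":0,"claw":1},{"x":-76,"y":90,"z":2,"ax":0.07,"ay":-0.09,"az":0,"claw":1}]'

```text
time_s: 25.75
eef_pos: [0.6674, 0.2318, 0.3042]
eef_rot: [-0.001, -0.145, 0.989, 0.0]
force: [0.5, -0.9, -1.1]
grip_width: 0.449
```

Run:
```python
from h import *
plan((.668,.2295,.216,106.5))
w=robot.capture('wrist'); save(w,'w15'); t=tip('bin_green',w); print(t,[ray(w,x[0],0)[:2] for x in t])
```

```text
now [0.6674 0.2318 0.3042] jaw 106.7 grip 0.449 F [ 0.5 -0.9 -1.1] t 25.75 q6 -1.58
(0.668, 0.2295, 0.216, 106.5) shift [-0.2 -2.5 88.2] turn [ 0.01 -0.03  0.04]
[([314.8, 232.6], 0.66)] [array([0.6678635 , 0.23103576])]
```

View pics/w15.png

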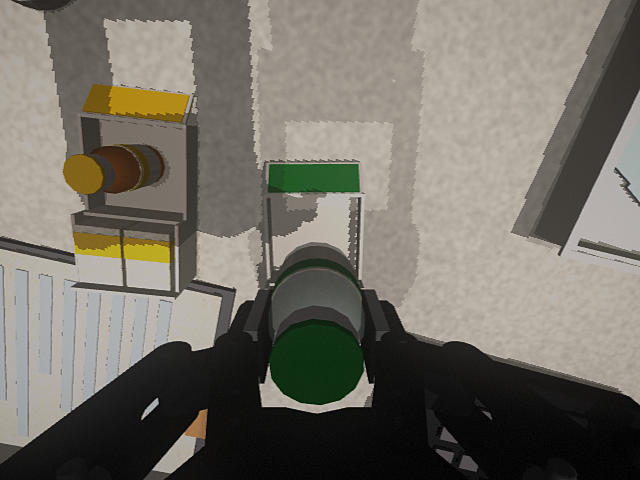

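send_rows --series '[{"x":0,"y":-2,"z":0,"ax":0,"ay":0,"az":0,"claw":1},{"x":0,"y":-2,"z":20,"ax":0,"ay":0,"az":0,"claw":1},{"x":0,"y":-2,"z":45,"ax":0,"ay":0,"az":0,"claw":1},{"x":0,"y":-2,"z":68,"ax":0,"ay":0,"az":0,"claw":1},{"x":0,"y":-2,"z":82,"ax":0,"ay":0,"az":0,"claw":1},{"x":0,"y":-2,"z":88,"ax":0,"ay":0,"az":0,"claw":1},{"x":0,"y":-2,"z":88,"ax":0,"ay":0,"az":0,"claw":1},{"x":0,"y":-2,"z":88,"ax":0,"ay":0,"az":0,"claw":1}]'

```text
time_s: 26.85
eef_pos: [0.6681, 0.2295, 0.2183]
eef_rot: [0.0, -0.145, 0.989, 0.001]
force: [0.4, -0.8, -0.2]
grip_width: 0.448
```

Run:
```python
from h import *
plan((.668,.2295,.204,106.5))
w=robot.capture('wrist'); save(w,'w16')
```

```text
now [0.6681 0.2295 0.2183] jaw 106.6 grip 0.448 F [ 0.4 -0.8 -0.2] t 26.85 q6 -1.58
(0.668, 0.2295, 0.204, 106.5) shift [ 0.1  0.  14.3] turn [0.01 0.01 0.03]
```

View pics/w16.png

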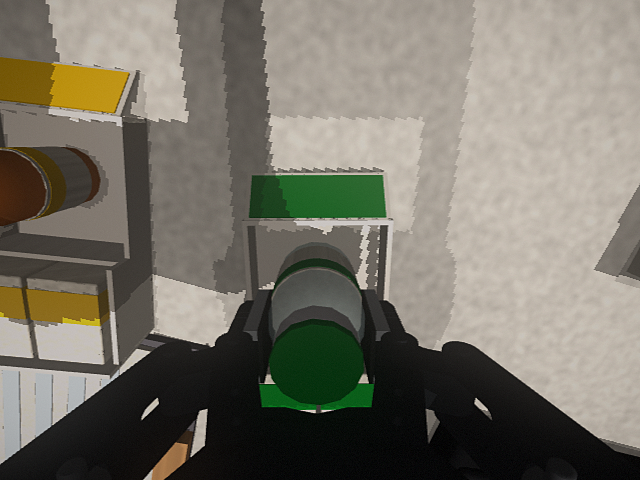

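send_rows --series '[{"x":0,"y":0,"z":3,"ax":0,"ay":0,"az":0,"claw":1},{"x":0,"y":0,"z":6,"ax":0,"ay":0,"az":0,"claw":1},{"x":0,"y":0,"z":8.5,"ax":0,"ay":0,"az":0,"claw":1},{"x":0,"y":0,"z":10.5,"ax":0,"ay":0,"az":0,"claw":1},{"x":0,"y":0,"z":12,"ax":0,"ay":0,"az":0,"claw":1},{"x":0,"y":0,"z":12.7,"ax":0,"ay":0,"az":0,"claw":1},{"x":0,"y":0,"z":12.7,"ax":0,"ay":0,"az":0,"claw":1}]'

```text
time_s: 27.78
eef_pos: [0.6681, 0.2295, 0.2056]
eef_rot: [0.0, -0.145, 0.989, 0.001]
force: [0.6, 0.0, -0.3]
grip_width: 0.446
```

send_rows --series '[{"x":0,"y":0,"z":0.5,"ax":0,"ay":0,"az":0,"claw":1},{"x":0,"y":0,"z":1,"ax":0,"ay":0,"az":0,"claw":1},{"x":0,"y":0,"z":1,"ax":0,"ay":0,"az":0,"claw":1}]'

```text
time_s: 28.15
eef_pos: [0.6681, 0.2295, 0.2045]
eef_rot: [0.0, -0.145, 0.989, 0.001]
force: [0.0, -0.4, -0.4]
grip_width: 0.449
```

send_rows --series '[{"x":0,"y":0,"z":0.5,"ax":0,"ay":0,"az":0,"claw":1},{"x":0,"y":0,"z":1,"ax":0,"ay":0,"az":0,"claw":1},{"x":0,"y":0,"z":1,"ax":0,"ay":0,"az":0,"claw":1}]'

```text
time_s: 28.52
eef_pos: [0.6681, 0.2295, 0.2041]
eef_rot: [0.001, -0.145, 0.989, 0.001]
force: [-1.3, -0.8, 2.8]
grip_width: 0.453
```

send_rows --series '[{"x":0,"y":0,"z":0,"ax":0,"ay":0,"az":0,"claw":0.5},{"x":0,"y":0,"z":0,"ax":0,"ay":0,"az":0,"claw":0.44},{"x":0,"y":0,"z":0,"ax":0,"ay":0,"az":0,"claw":0.38},{"x":0,"y":0,"z":0,"ax":0,"ay":0,"az":0,"claw":0.3},{"x":0,"y":0,"z":0,"ax":0,"ay":0,"az":0,"claw":0.3},{"x":0,"y":0,"z":0,"ax":0,"ay":0,"az":0,"claw":0.3}]'

```text
time_s: 29.28
eef_pos: [0.6681, 0.2295, 0.2041]
eef_rot: [0.001, -0.145, 0.989, 0.001]
force: [0.2, 0.1, 0.5]
grip_width: 0.699
```

send_rows --series '[{"x":0,"y":0,"z":-12,"ax":0,"ay":0,"az":0,"claw":0.3},{"x":0,"y":0,"z":-35,"ax":0,"ay":0,"az":0,"claw":0.3},{"x":0,"y":0,"z":-65,"ax":0,"ay":0,"az":0,"claw":0.3},{"x":0,"y":0,"z":-98,"ax":0,"ay":0,"az":0,"claw":0.3},{"x":0,"y":0,"z":-98,"ax":0,"ay":0,"az":0,"claw":0.15},{"x":0,"y":0,"z":-98,"ax":0,"ay":0,"az":0,"claw":0}]'

```text
time_s: 30.02
eef_pos: [0.6679, 0.2293, 0.3018]
eef_rot: [0.0, -0.145, 0.989, 0.001]
force: [-0.1, -0.2, -1.5]
grip_width: 0.997
```

Run:
```python
from h import *
plan((.4455,.091,.30,86))
w=robot.capture('wrist'); save(w,'w17')
```

```text
now [0.6679 0.2293 0.3018] jaw 106.6 grip 0.997 F [-0.1 -0.2 -1.5] t 30.025 q6 -1.58
(0.4455, 0.091, 0.3, 86) shift [252.7 -68.9   1.5] turn [0.01 0.01 4.13]
```

View pics/w17.png

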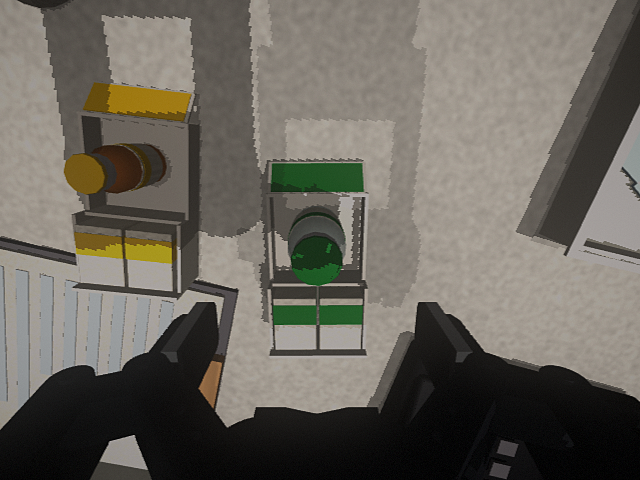

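Green stands centred in its pocket. On to the blue vial.

send_rows --series '[{"x":35,"y":-9,"z":0,"ax":0,"ay":0,"az":0.6,"claw":0},{"x":76,"y":-20,"z":0,"ax":0,"ay":0,"az":1.2,"claw":0},{"x":120,"y":-32,"z":0,"ax":0,"ay":0,"az":2,"claw":0},{"x":164,"y":-44,"z":0,"ax":0,"ay":0,"az":2.7,"claw":0},{"x":205,"y":-55,"z":0,"ax":0,"ay":0,"az":3.4,"claw":0},{"x":240,"y":-65,"z":1,"ax":0,"ay":0,"az":4,"claw":0},{"x":252.5,"y":-69,"z":1,"ax":0,"ay":0,"az":4.1,"claw":0},{"x":252.5,"y":-69,"z":1,"ax":0,"ay":0,"az":4.1,"claw":0}]'

```text
time_s: 31.08
eef_pos: [0.4457, 0.0908, 0.2998]
eef_rot: [-0.001, 0.034, 0.999, 0.0]
force: [1.2, -0.5, 0.7]
grip_width: 0.999
```

Run:
```python
from h import *
plan((.445,.091,.30,86),(.445,.091,.199,86))
w=robot.capture('wrist'); save(w,'w18'); t=tip('vial_blue',w); print(t,[ray(w,x[0],0)[:2] for x in t])
```

```text
now [0.4457 0.0908 0.2998] jaw 86.1 grip 0.999 F [ 1.2 -0.5  0.7] t 31.075 q6 -1.38
(0.445, 0.091, 0.3, 86) shift [ 0.7  0.1 -0.2] turn [ 0.01 -0.01  0.03]
(0.445, 0.091, 0.199, 86) shift [  0.6   0.  100.8] turn [ 0.01 -0.01  0.03]
[([317.3, 231.8], 0.73)] [array([0.44454213, 0.09199935])]
```

View pics/w18.png

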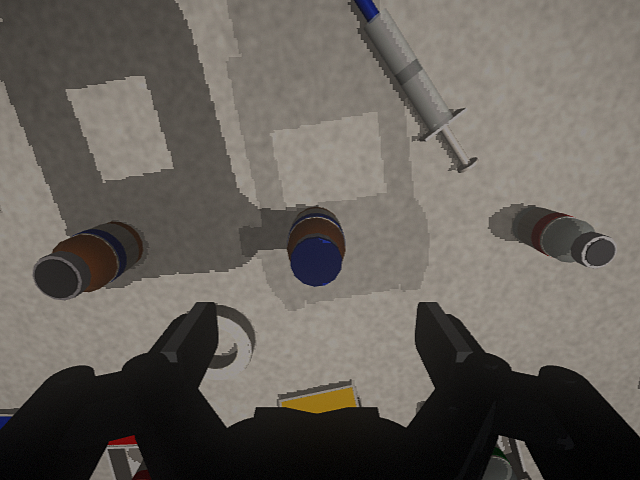

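send_rows --series '[{"x":0,"y":0,"z":20,"ax":0,"ay":0,"az":0,"claw":0},{"x":0,"y":0,"z":50,"ax":0,"ay":0,"az":0,"claw":0},{"x":0,"y":0,"z":80,"ax":0,"ay":0,"az":0,"claw":0},{"x":0,"y":0,"z":96,"ax":0,"ay":0,"az":0,"claw":0},{"x":0,"y":0,"z":101,"ax":0,"ay":0,"az":0,"claw":0},{"x":0,"y":0,"z":101,"ax":0,"ay":0,"az":0,"claw":0},{"x":0,"y":0,"z":101,"ax":0,"ay":0,"az":0,"claw":0}]'

```text
time_s: 32.05
eef_pos: [0.4467, 0.0915, 0.2001]
eef_rot: [0.001, 0.033, 0.999, 0.001]
force: [-0.1, -0.2, 0.7]
grip_width: 0.999
```

send_rows --series '[{"x":0,"y":0,"z":0,"ax":0,"ay":0,"az":0,"claw":0.3},{"x":0,"y":0,"z":0,"ax":0,"ay":0,"az":0,"claw":0.48},{"x":0,"y":0,"z":0,"ax":0,"ay":0,"az":0,"claw":1},{"x":0,"y":0,"z":0,"ax":0,"ay":0,"az":0,"claw":1},{"x":0,"y":0,"z":0,"ax":0,"ay":0,"az":0,"claw":1},{"x":0,"y":0,"z":0,"ax":0,"ay":0,"az":0,"claw":1},{"x":0,"y":0,"z":0,"ax":0,"ay":0,"az":0,"claw":1},{"x":0,"y":0,"z":0,"ax":0,"ay":0,"az":0,"claw":1}]'

```text
time_s: 33.05
eef_pos: [0.447, 0.0915, 0.2007]
eef_rot: [0.001, 0.033, 0.999, 0.001]
force: [-0.1, -0.4, 5.8]
grip_width: 0.448
```

send_rows --series '[{"x":0,"y":0,"z":-15,"ax":0,"ay":0,"az":0,"claw":1},{"x":0,"y":0,"z":-40,"ax":0,"ay":0,"az":0,"claw":1},{"x":0,"y":0,"z":-75,"ax":0,"ay":0,"az":0,"claw":1},{"x":0,"y":0,"z":-110,"ax":0,"ay":0,"az":0,"claw":1},{"x":0,"y":0,"z":-110,"ax":0,"ay":0,"az":0,"claw":1}]'

```text
time_s: 33.67
eef_pos: [0.4471, 0.0914, 0.314]
eef_rot: [0.004, 0.033, 0.999, 0.001]
force: [0.3, -0.1, -2.0]
grip_width: 0.445
```

Run:
```python
from h import *
plan((.659,-.242,.315,86))
w=robot.capture('wrist'); save(w,'w19')
```

```text
now [0.4471 0.0914 0.314 ] jaw 86.2 grip 0.445 F [ 0.3 -0.1 -2. ] t 33.675 q6 -1.38
(0.659, -0.242, 0.315, 86) shift [-233.6 -318.6    0. ] turn [0.03 0.09 0.04]
```

View pics/w19.png

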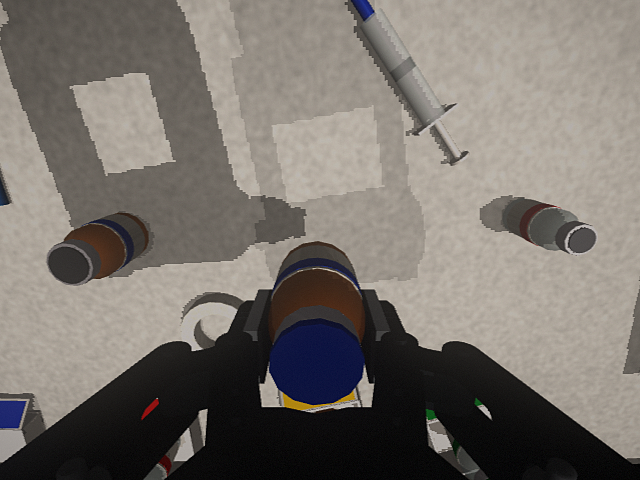

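send_rows --series '[{"x":-24,"y":-33,"z":0,"ax":0,"ay":0,"az":0,"claw":1},{"x":-52,"y":-71,"z":0,"ax":0,"ay":0,"az":0,"claw":1},{"x":-82,"y":-112,"z":0,"ax":0,"ay":0,"az":0,"claw":1},{"x":-112,"y":-153,"z":0,"ax":0,"ay":0,"az":0,"claw":1},{"x":-142,"y":-194,"z":0,"ax":0,"ay":0,"az":0,"claw":1},{"x":-172,"y":-235,"z":0,"ax":0,"ay":0.05,"az":0,"claw":1},{"x":-200,"y":-273,"z":0,"ax":0,"ay":0.09,"az":0,"claw":1},{"x":-215,"y":-293,"z":0,"ax":0,"ay":0.09,"az":0,"claw":1}]'

```text
time_s: 34.72
eef_pos: [0.642, -0.2174, 0.3094]
eef_rot: [-0.004, 0.034, 0.999, 0.002]
force: [-0.5, 0.3, -1.5]
grip_width: 0.451
```

Run:
```python
from h import *
plan((.659,-.242,.303,86))
w=robot.capture('wrist'); save(w,'w20'); t=tip('bin_blue',w); print(t,[ray(w,x[0],0)[:2] for x in t])
```

```text
now [ 0.642  -0.2174  0.3094] jaw 86.1 grip 0.451 F [-0.5  0.3 -1.5] t 34.725 q6 -1.88
(0.659, -0.242, 0.303, 86) shift [-18.7 -23.4   6.2] turn [ 0.04 -0.08  0.02]
[([283.8, 252.4], 0.9)] [array([ 0.65818842, -0.24570127])]
```

View pics/w20.png

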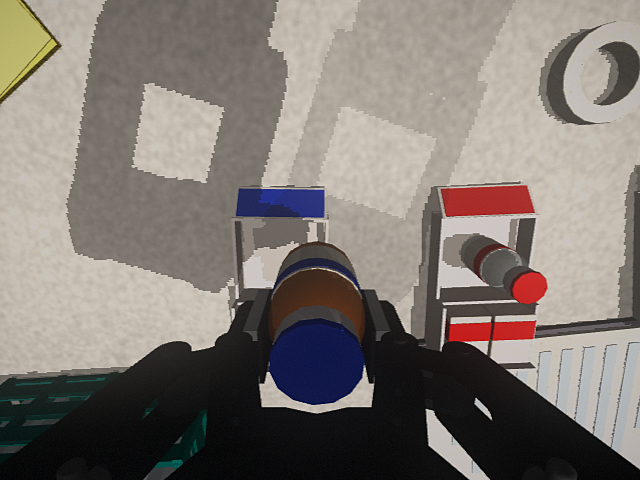

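send_rows --series '[{"x":-10,"y":-13,"z":0,"ax":0,"ay":0,"az":0,"claw":1},{"x":-17,"y":-24,"z":0,"ax":0.04,"ay":-0.08,"az":0,"claw":1},{"x":-18.5,"y":-26.5,"z":0,"ax":0.04,"ay":-0.08,"az":0,"claw":1},{"x":-18.5,"y":-26.5,"z":0,"ax":0.04,"ay":-0.08,"az":0,"claw":1},{"x":-18.5,"y":-26.5,"z":0,"ax":0.04,"ay":-0.08,"az":0,"claw":1}]'

```text
time_s: 35.45
eef_pos: [0.6584, -0.2446, 0.3088]
eef_rot: [-0.0, 0.034, 0.999, -0.0]
force: [-0.2, 0.7, -1.3]
grip_width: 0.449
```

Run:
```python
from h import *
plan((.659,-.2445,.216,86))
w=robot.capture('wrist'); save(w,'w21'); t=tip('bin_blue',w); print(t,[ray(w,x[0],0)[:2] for x in t])
```

```text
now [ 0.6584 -0.2446  0.3088] jaw 86.1 grip 0.449 F [-0.2  0.7 -1.3] t 35.45 q6 -1.91
(0.659, -0.2445, 0.216, 86) shift [-0.7  0.2 92.8] turn [-0.   -0.01  0.01]
[([316.1, 232.7], 0.91)] [array([ 0.66065131, -0.24499711])]
```

View pics/w21.png

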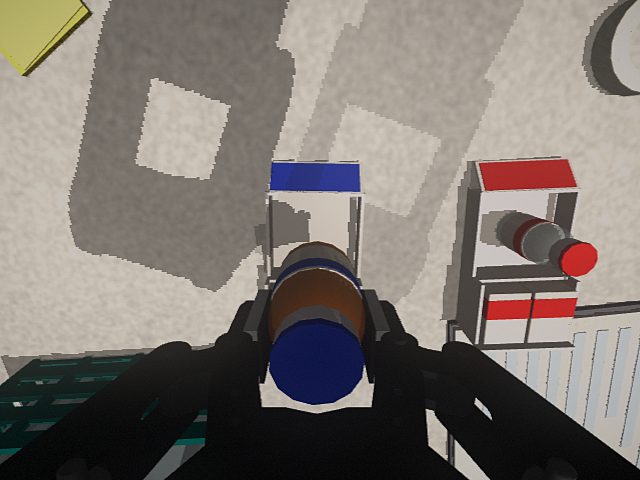

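send_rows --series '[{"x":-2,"y":-1,"z":10,"ax":0,"ay":0,"az":0,"claw":1},{"x":-2,"y":-1,"z":32,"ax":0,"ay":0,"az":0,"claw":1},{"x":-2,"y":-1,"z":55,"ax":0,"ay":0,"az":0,"claw":1},{"x":-2,"y":-1,"z":76,"ax":0,"ay":0,"az":0,"claw":1},{"x":-2,"y":-1,"z":88,"ax":0,"ay":0,"az":0,"claw":1},{"x":-2,"y":-1,"z":93,"ax":0,"ay":0,"az":0,"claw":1},{"x":-2,"y":-1,"z":93,"ax":0,"ay":0,"az":0,"claw":1},{"x":-2,"y":-1,"z":93,"ax":0,"ay":0,"az":0,"claw":1}]'

```text
time_s: 36.55
eef_pos: [0.6606, -0.246, 0.2173]
eef_rot: [0.001, 0.034, 0.999, -0.001]
force: [-0.5, 0.5, -1.2]
grip_width: 0.449
```

Run:
```python
from h import *
plan((.660,-.2455,.2037,86))
w=robot.capture('wrist'); save(w,'w22')
```

```text
now [ 0.6606 -0.246   0.2173] jaw 86.1 grip 0.449 F [-0.5  0.5 -1.2] t 36.55 q6 -1.91
(0.66, -0.2455, 0.2037, 86) shift [ 0.6  0.5 13.6] turn [-0.01  0.02  0.01]
```

View pics/w22.png

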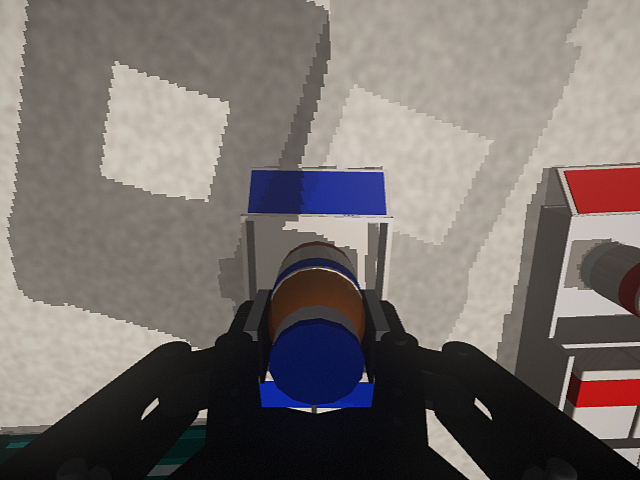

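send_rows --series '[{"x":0,"y":0,"z":3,"ax":0,"ay":0,"az":0,"claw":1},{"x":0,"y":0,"z":6,"ax":0,"ay":0,"az":0,"claw":1},{"x":0,"y":0,"z":8.5,"ax":0,"ay":0,"az":0,"claw":1},{"x":0,"y":0,"z":10.5,"ax":0,"ay":0,"az":0,"claw":1},{"x":0,"y":0,"z":11.7,"ax":0,"ay":0,"az":0,"claw":1},{"x":0,"y":0,"z":12.2,"ax":0,"ay":0,"az":0,"claw":1},{"x":0,"y":0,"z":12.2,"ax":0,"ay":0,"az":0,"claw":1}]'

```text
time_s: 37.48
eef_pos: [0.6606, -0.246, 0.2051]
eef_rot: [0.001, 0.034, 0.999, -0.001]
force: [0.2, 0.3, -1.0]
grip_width: 0.451
```

send_rows --series '[{"x":0,"y":0,"z":0.5,"ax":0,"ay":0,"az":0,"claw":1},{"x":0,"y":0,"z":1,"ax":0,"ay":0,"az":0,"claw":1},{"x":0,"y":0,"z":1,"ax":0,"ay":0,"az":0,"claw":1}]'

```text
time_s: 37.85
eef_pos: [0.6606, -0.246, 0.204]
eef_rot: [0.001, 0.034, 0.999, -0.001]
force: [0.4, -0.3, -1.2]
grip_width: 0.448
```

send_rows --series '[{"x":0,"y":0,"z":0.5,"ax":0,"ay":0,"az":0,"claw":1},{"x":0,"y":0,"z":1,"ax":0,"ay":0,"az":0,"claw":1},{"x":0,"y":0,"z":1,"ax":0,"ay":0,"az":0,"claw":1}]'

```text
time_s: 38.22
eef_pos: [0.6606, -0.2461, 0.2038]
eef_rot: [0.001, 0.034, 0.999, -0.001]
force: [-3.1, 0.7, 3.8]
grip_width: 0.449
```

Contact (4 N). Release and withdraw.

send_rows --series '[{"x":0,"y":0,"z":0,"ax":0,"ay":0,"az":0,"claw":0.5},{"x":0,"y":0,"z":0,"ax":0,"ay":0,"az":0,"claw":0.44},{"x":0,"y":0,"z":0,"ax":0,"ay":0,"az":0,"claw":0.38},{"x":0,"y":0,"z":0,"ax":0,"ay":0,"az":0,"claw":0.3},{"x":0,"y":0,"z":0,"ax":0,"ay":0,"az":0,"claw":0.3},{"x":0,"y":0,"z":0,"ax":0,"ay":0,"az":0,"claw":0.3}]'

```text
time_s: 38.98
eef_pos: [0.6607, -0.246, 0.2037]
eef_rot: [0.001, 0.034, 0.999, -0.001]
force: [-0.9, 1.4, -1.0]
grip_width: 0.703
```

send_rows --series '[{"x":0,"y":0,"z":-12,"ax":0,"ay":0,"az":0,"claw":0.3},{"x":0,"y":0,"z":-35,"ax":0,"ay":0,"az":0,"claw":0.3},{"x":0,"y":0,"z":-65,"ax":0,"ay":0,"az":0,"claw":0.3},{"x":0,"y":0,"z":-100,"ax":0,"ay":0,"az":0,"claw":0.3},{"x":45,"y":0,"z":-125,"ax":0,"ay":0,"az":0,"claw":0.3},{"x":95,"y":0,"z":-150,"ax":0,"ay":0,"az":0,"claw":0.3},{"x":150,"y":0,"z":-160,"ax":0,"ay":0,"az":0,"claw":0.3},{"x":150,"y":0,"z":-160,"ax":0,"ay":0,"az":0,"claw":0.3}]'

```text
time_s: 39.98
eef_pos: [0.5079, -0.2352, 0.3654]
eef_rot: [0.002, 0.035, 0.999, -0.001]
force: [0.9, 0.4, -0.0]
grip_width: 0.704
```

Run:
```python
from h import *
plan()
w=robot.capture('scene'); save(w,'s30'); w=robot.capture('top'); save(w,'t30')
```

```text
now [ 0.5079 -0.2352  0.3654] jaw 86.0 grip 0.704 F [ 0.9  0.4 -0. ] t 39.975 q6 -2.0
```

View pics/s30.png

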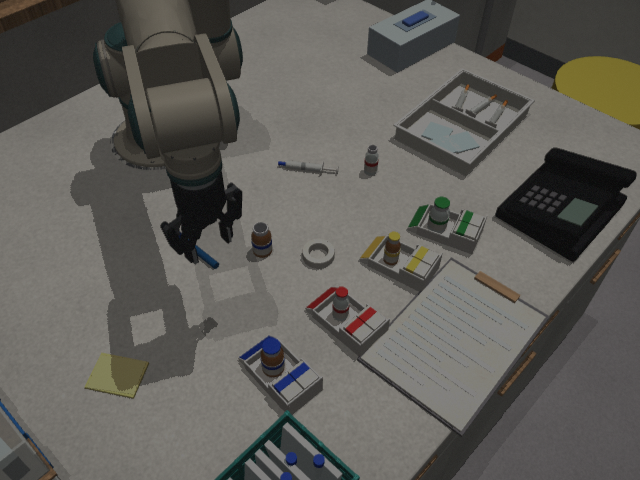

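View pics/t30.png

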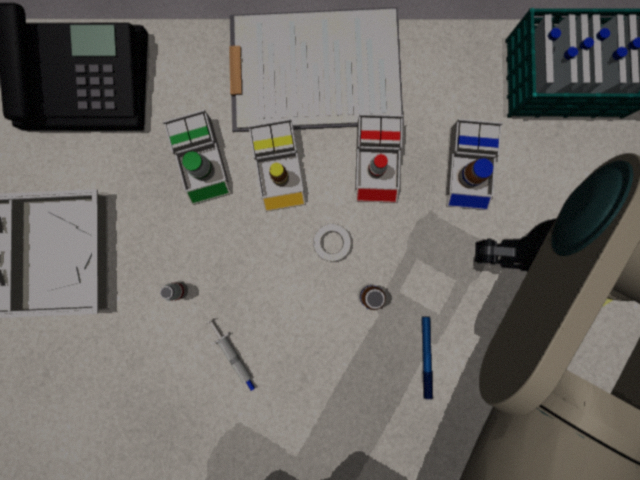

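All four capped vials stand upright in the bins that match their caps: in the top view red is at (380,165), yellow (278,175), green (196,166) and blue (477,173). The opened vials at (173,291) and (375,297) have not moved, and the arm is clear.

```bash
python3 -c "
from h import *
print(robot.finish_job())"
```

```text
the job is handed in; nothing more can be done
None
```

All four unopened vials are back in stock, each standing upright in the front pocket of the bin that matches its cap. I handed the job in at about 40 s of the 96 s allowed.

- **Setting down:** I lowered each vial in small steps until the wrist force showed light contact with the floor (red 5.8 N, yellow 5.3 N, green 2.8 N, blue 3.8 N). I then opened the fingers and lifted away; nothing was dropped.
- **Last checks:** The final top and scene pictures show all four vials upright in the right pockets. The two opened vials stand where they started, and the gripper is clear of everything.
- **Disagreements along the way:**
  - The networks confused several bins and vials early on, so I checked them against cap colour and label edges. On `vial_green` the wrist-view network found nothing, so I grasped that one by its cap position in the image.
  - My estimates of the blue bin's y position differed by about 6 mm. A closer wrist view put it at about -0.245 m, and I used that.
  - No check failed.

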